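# Lay the straightedge against the gauge block and bring the magnifier over it

### The arm

A 7-joint arm with a two-finger parallel gripper is mounted at the origin on the work surface; the furniture and walls round the work are solid. World frame = base frame: x ahead of the robot, y to its left, z up, the work surface at z = 0. Lengths are in mm, angles in rad, forces in N, time in s.
With the tool pointing down it reaches from about 425 to 825 mm from the base axis. Payload 3.6 kg.
Tool frame: the origin (TCP) lies at the very end of the fingers, on their centre line; the grasp point (between the pads) lies 19 mm behind it; z points along the fingers, y is the line along which they close (so a half turn about z gives the same grasp; the last joint's range is limited). The gripper opens to 85 mm and grips with 20 to 120 N. Pads are 22 mm wide; open, the fingers measure 114 mm over their backs; the gripper's body (76 mm by 85 mm) begins 54 mm behind the grasp point. The pads swing forward as they close: fully open they stand 13 mm farther back than shut.
Start: joints at [1.097, 0.615, -0.013, 1.423, 0.008, 1.103, -0.04], TCP at [281.446, -585.874, 196.497] pointing down, gripper open.
Joint ranges: [-3.12, 3.12], [-0.3, 2.06], [-1.34, 1.32], [0.26, 2.42], [-1.36, 4.5], [0.01, 1.98], [-2.84, 2.84]. Speed limits (rad/s): [2.79, 2.79, 3.14, 3.14, 3.14, 3.14, 3.14].

### API

Orientations are given as a unit quaternion [w, x, y, z].
In Python, from station import manip gives the robot as it stands.
- The arm moves only by the tool play_rows, never from a script. Its argument "deltas" is a list of rows, each an object of numbers: "tx", "ty", "tz": the shift along the tool's x, y, z normalised to -1 to 1, where 1 is 20 cm; "wx", "wy", "wz": the turn, a rotation vector about the tool's x, y, z normalised to -1 to 1, where 1 is 180 degrees; "grip": the gripper's target within -1 to 1 (shut at 1, half-way at 0, fully open at -1). A call has 1 to 10 rows; each row is the pose to reach, as a shift and turn from the pose commanded when the call began, along the tool's axes at that moment, turning the shorter way round; what a row does not reach only later rows make up. A row lasts 1/8 s, in which the tool goes at most 62.5 mm and 10.7 degrees, less where a joint would pass 70% of its speed; a pose out of reach is approached as far as the arm can. A call with a number of a shift or a turn outside -1 to 1 is refused whole. A call with a gripper value outside its range is refused whole. The fingers move at their own pace and stop on an object; "force" is the grip in N (left out, the last holds). Time passes only in rows, so rows that repeat a pose let the fingers close. It gives the time, the measured TCP pose, the force, the opening and the grip force at its end, in the units of the state.
- manip.observe(): the state, without advancing time (a new reading comes with each control period).
- manip.read_camera(name): name is "scene" or "side" or "wrist"; returns the picture (480x640x3 uint8, red, green, blue); there is no depth.
- manip.camera_model(name): a dict with "K" (3x3 intrinsics, pixels), "xyz" and "orientation" of the camera in the world; the wrist camera has in their place "mount" (4x4, takes a point from camera to tool coordinates, whose origin is the TCP and whose axes are the flange's). Camera axes: x right, y down, z forward; pixel columns grow to the right and rows downward; lengths in mm; the calibration is good to about 2 mm. The wrist camera is an equidistant fisheye: a pixel r from the principal point sees the ray r / f radians off the axis. A picture is of the moment at which its call begins: read the wrist's pose just before it. camera_model takes no time and is no camera call.
- manip.finish_job(): hands the job in; it is judged then, once.
The state is a dict: "time": time; "joint_pos": joint angles; "qvel": joint speeds; "effort": joint torques, N m; "tool_pos": TCP position; "eef_rot": TCP orientation; "force": force on the tool from outside, world axes, zero at the start; "moment": the same for the moment, N m; "gripper_width": opening from 0.0 (shut) to 1.0 (fully open); "gripper_force": force on a finger pad.
Only numpy, scipy, OpenCV 4.12 (cv2) and the standard library are available. Lean on these libraries where they do the work, as an engineer would, in place of code of your own. Each camera call takes 0.05 s, during which the arm holds its last target. There are 200 camera calls.

### The job

Take the metal straightedge out of its slotted rest and lay it on the ledge of the checking station, on its narrow side, flush along the front face of the clamped steel block and sticking out about equally at both ends. Then swing the magnifier by its knob until the centre of the lens is right above the middle of the line where straightedge and block meet, and let go. Leave everything else where it stands.

Things in the scene. Friction and masses are not known exactly. Their poses are not given: they have to be found in the camera images.
- straightedge_center (a point): centre (half-way up) of the loose aluminium straightedge, a bar 250 long, 14 wide, 26 high, about 0.16 kg, the same either way round. x axis along the bar, y across its 14 mm width, z up. It starts on its narrow (14 mm) side in the slotted rest, and its ends can be gripped only after it has been put down elsewhere
- rest: fixed grey plastic rest, 262x46x38; origin at the centre of its underside, x along its length. Its floor is 10 above the worktop; slotted end cheeks, 38 high, hide all of the straightedge but the middle 92 of its length. The slots are open upward (the bar lifts straight out) with 2 mm of play each side
- face_mid (a point): on the fixed checking station: middle of the inner edge of the ledge, at the foot of the block's front face, 16 above the worktop. x points into the block, square to its face; y runs along the face; z up. The centre of a flush, centred straightedge lies at x -7, y 0, z +13 in this frame, and it sticks out 55 past the block at each end
- station: the fixed checking station; origin on the worktop 16 under face_mid, same axes. Steel block: y -70 to 70, x 0 to 55, 16 to 52 high. Ledge before its face: as long, only 16 deep (x -16 to 0), 16 high; bare worktop before and beside it. On the block a strap clamp (y -15 to 15, from x 12 back, 64 high, stud at x 35 up to 97 high). The magnifier's post stands at x 150, y 0
- magnifier (a joint): friction hinge of the magnifier arm about its upright post, in rad; stays where it is left (about 0.1 N m to turn). At 0 the arm points square to the block's face and the lens is above the middle of the face line; more negative = swung towards the face frame's +y side. Travel -1.5 to 0.6
- lens (a point): centre of the round lens, 60 outside diameter, at the end of the magnifier arm, 150 from the post's axis and 120 above the worktop
- knob (a point): centre of the upright black knob on the magnifier arm, 16 diameter and 26 high (130 to 156 above the worktop), on a thin stem, 100 from the post's axis; the arm's top is 123 above the worktop, the lens rim's highest point 124
- beaker_01: bystander: small clear beaker, 61x64x72 mm; origin at its underside; leave it alone
- beaker_02: bystander: small clear beaker, 61x64x72 mm; origin at its underside; leave it alone
- beaker_03: bystander: small clear beaker, 61x64x72 mm; origin at its underside; leave it alone
- filler_bulb: bystander: blue pipette filler bulb, 68x56x56 mm; origin at its underside; leave it alone
- tweezers: bystander: steel tweezers, 130x18x10 mm; origin at its underside; leave it alone

How it is judged:
By the outcome, as a careful person would: the job done as asked, in the order asked, and still so for the second after the job is handed in, with the robot touching nothing.
It also fails if it takes over 72 s, if anything falls off the work surface, if the arm or the gripper's body presses on something with over 40 N, if the wrist force passes 120 N, or if a joint passes its speed limit or range.

## Working session

There is one attempt and no reset: what is moved stays moved. The work goes in short steps, Python scripts to look and compute and a tool call to move; the robot and the scene stay as the last step left them, time stands still between calls to the robot, and variables do not carry over. Pictures are saved under pics/ and viewed, at most 10 in all, crops included, and the job is handed in when it is done.

Besides the shell and the picture viewer there is one more tool, called after "Request:" by a JSON object that holds its "op" and its "data", one argument or row to a line. play_rows: Moves the arm, as the interface text tells. Its arguments: {"type":"object","properties":{"deltas":{"type":"array","items":{"type":"object","properties":{"tx":{"type":"number","minimum":-1,"maximum":1},"ty":{"type":"number","minimum":-1,"maximum":1},"tz":{"type":"number","minimum":-1,"maximum":1},"wx":{"type":"number","minimum":-1,"maximum":1},"wy":{"type":"number","minimum":-1,"maximum":1},"wz":{"type":"number","minimum":-1,"maximum":1},"grip":{"type":"number"}}}},"force":{"type":"number"}},"required":["deltas"]}

```bash
mkdir -p pics; ls; python3 - <<'E'
from station import manip
import cv2
print(manip.observe())
for n in("scene","side"):
    cv2.imwrite(f"pics/{n}0.png",manip.read_camera(n)[:,:,::-1]); print(n,manip.camera_model(n))
print(manip.camera_model("wrist"))
E
```

```text
pics
{'time': 0.0, 'joint_pos': array([ 1.09645785,  0.61596175, -0.01263397,  1.42494139,  0.00811196,
        1.10343866, -0.04041925]), 'qvel': array([-7.97601222e-04,  9.34858090e-06,  4.88131048e-04,  3.77787368e-04,
       -1.77366814e-03,  2.06446600e-04,  2.34020480e-05]), 'effort': array([-3.35184232e-04, -4.69211161e+01,  2.59256121e-01, -1.71034455e+01,
        1.00701276e-02,  9.66739026e-03, -1.58891567e-06]), 'tool_pos': array([ 281.08745797, -585.09130038,  195.29658656]), 'eef_rot': array([-1.31086545e-03,  9.75026295e-01,  2.22085350e-01, -3.20198196e-04]), 'force': array([-0.71176966,  0.72144188,  0.36251636]), 'moment': array([-0.00465994, -0.00772115,  0.00786488]), 'gripper_force': 0.0, 'gripper_width': 0.9977159661093867}
scene {'K': array([[507.66421046,   0.        , 314.84317047],
       [  0.        , 507.66421046, 231.63851919],
       [  0.        ,   0.        ,   1.        ]]), 'xyz': array([1484.55049257,  568.16873279,  738.18665224]), 'orientation': array([-0.26390805,  0.45364175,  0.72429629, -0.44716506])}
side {'K': array([[448.111605  ,   0.        , 320.07446926],
       [  0.        , 448.111605  , 231.41746167],
       [  0.        ,   0.        ,   1.        ]]), 'xyz': array([  228.64913095, -1046.51887468,   551.00827605]), 'orientation': array([-0.56098258,  0.82147245, -0.08292108,  0.06004713])}
{'K': array([[371.64829954,   0.        , 318.11305288],
       [  0.        , 371.64829954, 243.61369379],
       [  0.        ,   0.        ,   1.        ]]), 'mount': array([[ 7.35761047e-04, -9.54140418e-01, -2.99358517e-01,
         7.62451626e+01],
       [ 9.99999729e-01,  6.93910627e-04,  2.46101807e-04,
        -1.66288481e+00],
       [-2.70876252e-05, -2.99358617e-01,  9.54140670e-01,
        -1.78655526e+02],
       [ 0.00000000e+00,  0.00000000e+00,  0.00000000e+00,
         1.00000000e+00]])}
```

View pics/scene0.png

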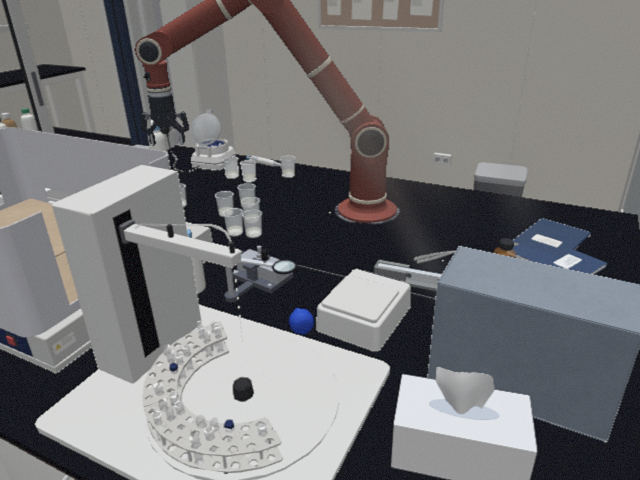

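View pics/side0.png

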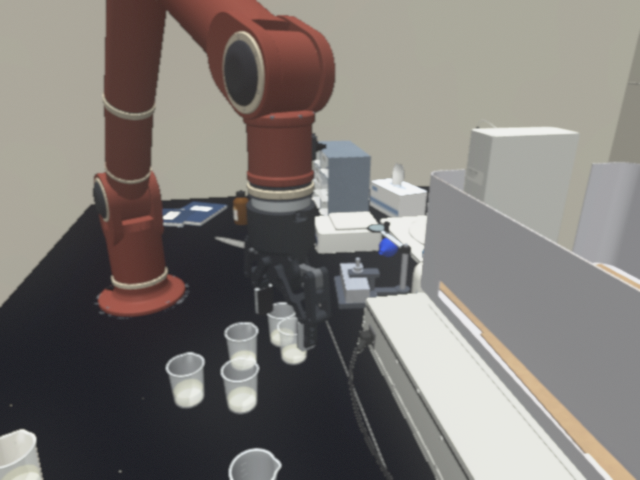

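The scene picture shows the station and magnifier around (265,275), and the rest with the bar around (405,272), partly behind the grey box. I'll compute rough positions, then take a closer look with the wrist camera.

```bash
cat > h.py <<'E'
from station import manip
import numpy as np, cv2
from scipy.spatial.transform import Rotation as R
def q(o): return R.from_quat(np.roll(o,-1))
def fixed(n,u,v,z):
    c=manip.camera_model(n);d=q(c["orientation"]).apply(np.linalg.inv(c["K"])@[u,v,1]);p=np.array(c["xyz"])
    return p+d*(z-p[2])/d[2]
def wcam(pose=None):
    o=pose or manip.observe();c=manip.camera_model("wrist");M=np.array(c["mount"]);r=q(o["eef_rot"])
    return c["K"],r.as_matrix()@M[:3,:3],r.apply(M[:3,3])+o["tool_pos"]
def wray(pts,z,cam):
    K,A,p=cam;out=[]
    for (u,v),zz in zip(pts,np.broadcast_to(z,len(pts))):
        x=np.array([u-K[0,2],v-K[1,2]]);r=np.hypot(*x);t=r/K[0,0]
        d=A@np.r_[x/max(r,1e-9)*np.sin(t),np.cos(t)];out.append(p+d*(zz-p[2])/d[2])
    return np.array(out)
def wproj(P,cam):
    K,A,p=cam;c=(np.atleast_2d(P)-p)@A;s=np.hypot(c[:,0],c[:,1]);t=np.arctan2(s,c[:,2])
    return K[:2,2]+K[0,0]*t[:,None]*c[:,:2]/s[:,None]
E
python3 - <<'E'
from h import *
for a in[("scene",285,267,120),("scene",233,295,0),("scene",255,248,97),("scene",380,272,38),("scene",300,320,28),("scene",435,257,5),("side",355,285,40),("side",403,290,0),("side",376,228,120)]: print(a,fixed(*a).round())
o=manip.observe();print(q(o["eef_rot"]).as_matrix().round(3))
E
```

```text
('scene', 285, 267, 120) [616.  37. 120.]
('scene', 233, 295, 0) [ 622. -119.    0.]
('scene', 255, 248, 97) [ 534. -101.   97.]
('scene', 380, 272, 38) [420. 203.  38.]
('scene', 300, 320, 28) [674. 104.  28.]
('scene', 435, 257, 5) [231. 299.   5.]
('side', 355, 285, 40) [ 508. -127.   40.]
('side', 403, 290, 0) [ 643. -105.    0.]
('side', 376, 228, 120) [610.  31. 120.]
[[ 0.901  0.433 -0.001]
 [ 0.433 -0.901  0.002]
 [-0.    -0.002 -1.   ]]
```

Request:
{"op": "play_rows", "data": {
  "deltas": [
    {"tx": 0.9,"ty": -1,"tz": -1},
    {"tx": 0.9,"ty": -1,"tz": -1},
    {"tx": 0.9,"ty": -1,"tz": -1},
    {"tx": 0.9,"ty": -1,"tz": -1},
    {"tx": 0.9,"ty": -1,"tz": -1},
    {"tx": 0.9,"ty": -1,"tz": -1}
  ]
}}

```text
invalid input
```

Request:
{"op": "play_rows", "data": {
  "deltas": [
    {"tx": 0.9,"ty": -1,"tz": 0},
    {"tx": 0.9,"ty": -1,"tz": 0},
    {"tx": 0.9,"ty": -1,"tz": 0},
    {"tx": 0.9,"ty": -1,"tz": 0},
    {"tx": 0.9,"ty": -1,"tz": 0},
    {"tx": 0.9,"ty": -1,"tz": 0}
  ]
}}

```text
invalid input
```

```bash
python3 - <<'E'
from h import *
o=manip.observe();im=manip.read_camera("wrist");np.save("w1",np.array([o["tool_pos"],R.as_rotvec(q(o["eef_rot"]))]))
print(o["time"],o["tool_pos"],wcam(o)[2])
cv2.imwrite("pics/w1_full.png",im[:,:,::-1]);cv2.imwrite("pics/w1.png",cv2.resize(im[:,:,::-1],(800,600),interpolation=cv2.INTER_CUBIC))
E
```

```text
0.1 [ 281.07188446 -585.22608761  195.45488397] [ 349.26793538 -551.07827851  374.10906795]
```

View pics/w1.png

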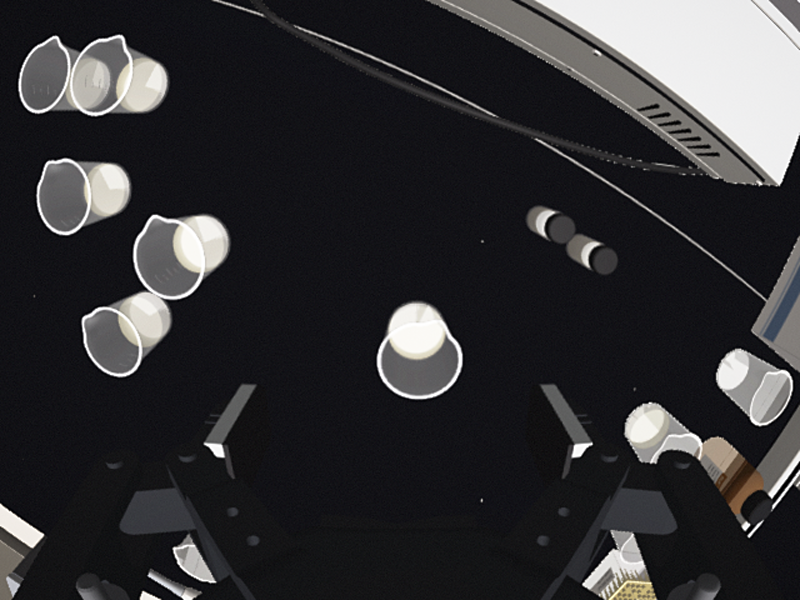

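This shows only beakers, because both moves were refused as "invalid input". I'll retry with all fields filled in.

Request:
{"op": "play_rows", "data": {
  "deltas": [
    {"tx": 0.9,"ty": -0.95,"tz": -0.95,"wx": 0,"wy": 0,"wz": 0,"grip": -1},
    {"tx": 0.9,"ty": -0.95,"tz": -0.95,"wx": 0,"wy": 0,"wz": 0,"grip": -1},
    {"tx": 0.9,"ty": -0.95,"tz": -0.95,"wx": 0,"wy": 0,"wz": 0,"grip": -1},
    {"tx": 0.9,"ty": -0.95,"tz": -0.95,"wx": 0,"wy": 0,"wz": 0,"grip": -1},
    {"tx": 0.9,"ty": -0.95,"tz": -0.95,"wx": 0,"wy": 0,"wz": 0,"grip": -1},
    {"tx": 0.9,"ty": -0.95,"tz": -0.95,"wx": 0,"wy": 0,"wz": 0,"grip": -1}
  ],
  "force": 40
}}

```text
time: 0.9
tool_pos: [364.2, -333.4, 389.6]
eef_rot: [0.002, 0.974, 0.226, 0.003]
force: [-0.4, -0.9, -0.2]
gripper_width: 1.001
gripper_force: 0.0
```

Request:
{"op": "play_rows", "data": {
  "deltas": [
    {"tx": 0.9,"ty": -0.98,"tz": 0,"wx": 0,"wy": 0,"wz": 0,"grip": -1},
    {"tx": 0.9,"ty": -0.98,"tz": 0,"wx": 0,"wy": 0,"wz": 0,"grip": -1},
    {"tx": 0.9,"ty": -0.98,"tz": 0,"wx": 0,"wy": 0,"wz": 0,"grip": -1},
    {"tx": 0.9,"ty": -0.98,"tz": 0,"wx": 0,"wy": 0,"wz": 0,"grip": -1},
    {"tx": 0.9,"ty": -0.98,"tz": 0,"wx": 0,"wy": 0,"wz": 0,"grip": -1},
    {"tx": 0.9,"ty": -0.98,"tz": 0,"wx": 0,"wy": 0,"wz": 0,"grip": -1}
  ]
}}

```text
time: 1.65
tool_pos: [438.7, -81.7, 385.6]
eef_rot: [-0.0, 0.975, 0.223, -0.001]
force: [-0.2, -0.6, -0.3]
gripper_width: 0.997
gripper_force: 0.0
```

```bash
cat >> h.py <<'E'
def snap(name):
    o=manip.observe();im=manip.read_camera("wrist");np.savez(name,p=o["tool_pos"],q=o["eef_rot"])
    print(o["time"],o["tool_pos"].round(1),o["eef_rot"].round(4))
    cv2.imwrite(f"pics/{name}_full.png",im[:,:,::-1]);cv2.imwrite(f"pics/{name}.png",cv2.resize(im[:,:,::-1],(800,600),interpolation=cv2.INTER_CUBIC))
def cam(name):
    d=np.load(name+".npz");return wcam(dict(tool_pos=d["p"],eef_rot=d["q"]))
E
python3 -c "
from h import *
snap('w2')"
```

```text
1.65 [438.7 -81.7 385.6] [-2.000e-04  9.748e-01  2.231e-01 -9.000e-04]
```

View pics/w2.png

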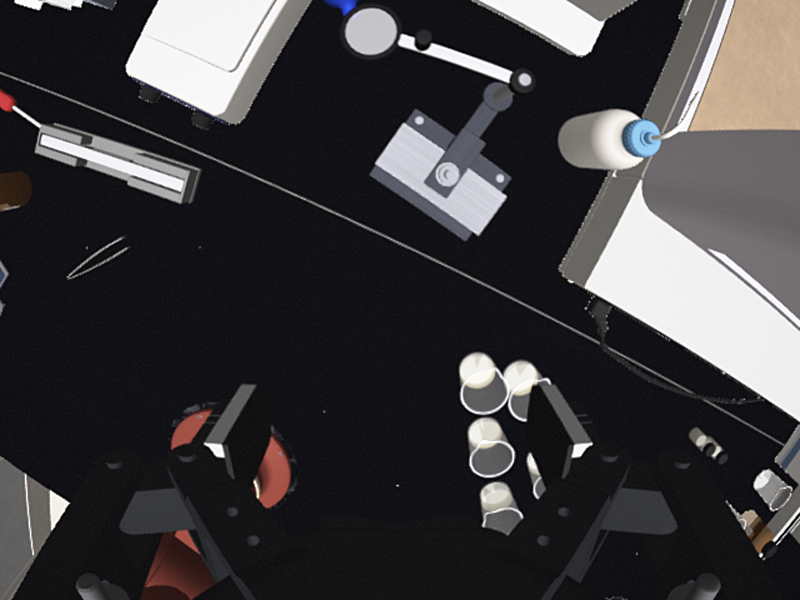

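The wrist view shows the rest with the bar around (118,165), the block around (440,178), the post cap at (523,80), the knob at (424,40) and the lens at (371,32).

```bash
python3 - <<'E'
from h import *
c=cam('w2')
pts=[(42,142),(183,187),(371,32),(424,38),(523,78),(378,163),(475,230),(371,175),(466,240),(447,174)]
z=[36,36,120,156,130,52,52,16,16,97]
P=wray(np.array(pts)/1.25,z,c)
for a,b in zip(pts,P): print(a,b.round(1))
for i,j in((0,1),(5,6),(7,8)): 
  d=P[j]-P[i];print(np.hypot(*d[:2]),np.degrees(np.arctan2(d[1],d[0])),(P[i]+P[j])/2)
for i in(2,3):d=P[i]-P[4];print(np.hypot(*d[:2]),np.degrees(np.arctan2(d[1],d[0])))
E
```

```text
(42, 142) [354.5 426.4  36. ]
(183, 187) [377.8 179.5  36. ]
(371, 32) [611.5  31.8 120. ]
(424, 38) [617.8 -18.3 156. ]
(523, 78) [ 634.4 -115.2  130. ]
(378, 163) [497.1 -27.7  52. ]
(475, 230) [ 477.7 -156.9   52. ]
(371, 175) [480.1 -25.   16. ]
(466, 240) [ 459.9 -160.5   16. ]
(447, 174) [518.2 -95.8  97. ]
247.97519180313148 -84.62507469091697 [366.1382565  302.92058095  36.        ]
130.6806322672956 -98.5085847726851 [487.38608326 -92.28934192  52.        ]
136.96097914791326 -98.45848414547964 [470.00665583 -92.75973225  16.        ]
148.71359432905206 98.84797426025122
98.2805160364768 99.70208533881953
```

```bash
python3 - <<'E'
from h import *
o=manip.observe();print(o["joint_pos"].round(3), np.degrees(np.arctan2(o['tool_pos'][1],o['tool_pos'][0])))
c=cam('w2')
pts=[(198,125),(145,100),(130,65),(68,275),(128,238),(480,370),(520,375),(545,380),(0,95),(560,270)]
for a,b in zip(pts,wray(np.array(pts)/1.25,[0,0,30,5,5,0,0,0,20,0],c)): print(a,b.round(0))
E
```

```text
[ 0.353  0.157 -0.26   1.615  0.042  1.377 -1.036] -10.764758928623632
(198, 125) [451. 207.   0.]
(145, 100) [455. 297.   0.]
(130, 65) [493. 322.  30.]
(68, 275) [175. 340.   5.]
(128, 238) [273. 250.   5.]
(480, 370) [ 311. -265.    0.]
(520, 375) [ 328. -321.    0.]
(545, 380) [ 337. -359.    0.]
(0, 95) [389. 568.  20.]
(560, 270) [ 481. -293.    0.]
```

Request:
{"op": "play_rows", "data": {
  "deltas": [
    {"tx": 0.46,"ty": -0.98,"tz": 0,"wx": 0,"wy": 0,"wz": -0.387,"grip": -1},
    {"tx": 0.46,"ty": -0.98,"tz": 0,"wx": 0,"wy": 0,"wz": -0.387,"grip": -1},
    {"tx": 0.46,"ty": -0.98,"tz": 0,"wx": 0,"wy": 0,"wz": -0.387,"grip": -1},
    {"tx": 0.46,"ty": -0.98,"tz": 0,"wx": 0,"wy": 0,"wz": -0.387,"grip": -1},
    {"tx": 0.46,"ty": -0.98,"tz": 0,"wx": 0,"wy": 0,"wz": -0.387,"grip": -1},
    {"tx": 0.46,"ty": -0.98,"tz": 0,"wx": 0,"wy": 0,"wz": -0.387,"grip": -1},
    {"tx": 0.46,"ty": -0.98,"tz": 0,"wx": 0,"wy": 0,"wz": -0.387,"grip": -1},
    {"tx": 0.46,"ty": -0.98,"tz": 0,"wx": 0,"wy": 0,"wz": -0.387,"grip": -1},
    {"tx": 0.46,"ty": -0.98,"tz": 0,"wx": 0,"wy": 0,"wz": -0.387,"grip": -1}
  ]
}}

```text
time: 2.82
tool_pos: [437.2, 133.1, 386.3]
eef_rot: [0.0, 0.675, 0.738, -0.0]
force: [0.2, 0.0, -0.9]
gripper_width: 1.001
gripper_force: 0.0
```

Request:
{"op": "play_rows", "data": {
  "deltas": [
    {"tx": 0.5,"ty": -0.215,"tz": 0.53,"wx": 0,"wy": 0,"wz": 0,"grip": -1},
    {"tx": 0.5,"ty": -0.215,"tz": 0.53,"wx": 0,"wy": 0,"wz": 0,"grip": -1},
    {"tx": 0.5,"ty": -0.215,"tz": 0.53,"wx": 0,"wy": 0,"wz": 0,"grip": -1},
    {"tx": 0.5,"ty": -0.215,"tz": 0.53,"wx": 0,"wy": 0,"wz": 0,"grip": -1}
  ]
}}

```text
time: 3.32
tool_pos: [383.4, 230.3, 279.6]
eef_rot: [-0.001, 0.673, 0.74, -0.001]
force: [0.5, -0.3, 0.5]
gripper_width: 0.998
gripper_force: 0.0
```

```bash
python3 -c "
from h import *
snap('w3')"
```

```text
3.325 [383.4 230.3 279.6] [-6.000e-04  6.726e-01  7.400e-01 -1.400e-03]
```

View pics/w3.png

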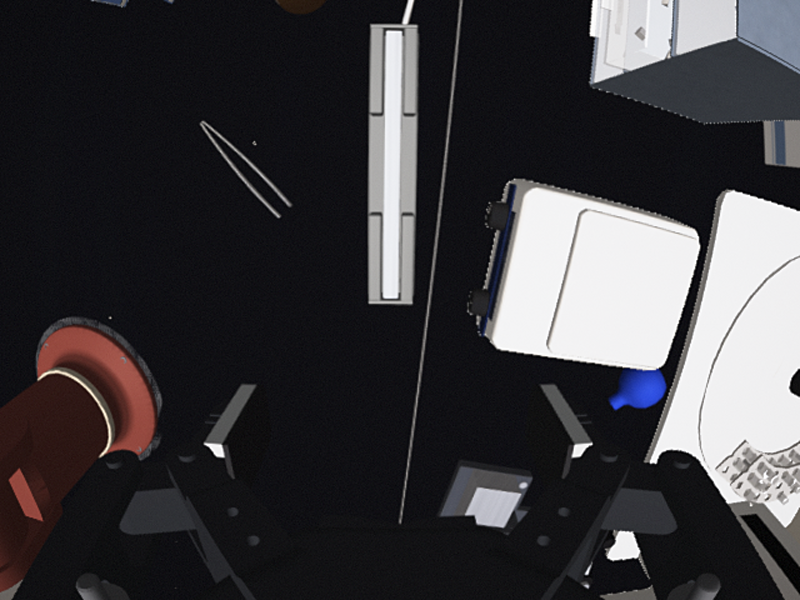

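The bar's top runs from (394,30) to (391,299), and the cheeks' inner edges are at v≈113 and 213.

```bash
python3 - <<'E'
from h import *
c=cam('w3')
pts=[(394,30),(391,299),(394,24),(391,304),(370,213),(412,213),(373,114),(415,114)]
P=wray(np.array(pts)/1.25,[36,36]+[38]*6,c)
for a,b in zip(pts,P): print(a,b.round(1))
d=P[0]-P[1];m=(P[0]+P[1])/2;print(np.hypot(*d[:2]),np.degrees(np.arctan2(d[1],d[0])),m, P[4:].mean(0),P[2:4].mean(0))
o=manip.observe();M=q(o["eef_rot"]).as_matrix();m[2]=o["tool_pos"][2]
print(M[:2,:2],np.degrees(np.arctan2(M[1,0],M[0,0])),(m-o["tool_pos"])@M)
E
```

```text
(394, 30) [359.3 431.1  36. ]
(391, 299) [380.4 180.4  36. ]
(394, 24) [358.8 436.4  38. ]
(391, 304) [380.8 176.1  38. ]
(370, 213) [353.9 260.2  38. ]
(412, 213) [391.8 263.8  38. ]
(373, 114) [348.5 350.1  38. ]
(415, 114) [385.5 353.5  38. ]
251.5412410441101 94.81535925544321 [369.85626346 305.76533975  36.        ] [369.90796206 306.90739606  38.        ] [369.82501307 306.25614455  38.        ]
[[-0.0925381   0.99570913]
 [ 0.99570889  0.09253797]] 95.30964047907835 [ 7.72700291e+01 -8.15369764e+00 -5.33774388e-02]
```

Request:
{"op": "play_rows", "data": {
  "deltas": [
    {"tx": 0.38,"ty": -0.04,"tz": 0.4,"wx": 0,"wy": 0,"wz": 0.003,"grip": 0},
    {"tx": 0.38,"ty": -0.04,"tz": 0.9,"wx": 0,"wy": 0,"wz": 0.003,"grip": 0},
    {"tx": 0.38,"ty": -0.04,"tz": 0.9,"wx": 0,"wy": 0,"wz": 0.003,"grip": 0},
    {"tx": 0.38,"ty": -0.04,"tz": 0.9,"wx": 0,"wy": 0,"wz": 0.003,"grip": 0},
    {"tx": 0.38,"ty": -0.04,"tz": 0.9,"wx": 0,"wy": 0,"wz": 0.003,"grip": 0},
    {"tx": 0.38,"ty": -0.04,"tz": 0.9,"wx": 0,"wy": 0,"wz": 0.003,"grip": 0}
  ]
}}

```text
time: 4.12
tool_pos: [372.0, 305.4, 102.9]
eef_rot: [0.001, 0.678, 0.735, 0.002]
force: [0.1, -0.1, 0.7]
gripper_width: 0.499
gripper_force: 0.0
```

```bash
python3 - <<'E'
from h import *
o=manip.observe();M=q(o["eef_rot"]).as_matrix()
print(o["tool_pos"],M.round(4),(np.array([369.9,306,14])-o["tool_pos"])@M,94.8-np.degrees(np.arctan2(M[1,0],M[0,0])),o['gripper_width'])
E
```

```text
[371.97847794 305.44858532 102.9036242 ] [[-0.0811  0.9967  0.0044]
 [ 0.9967  0.0811  0.0026]
 [ 0.0022  0.0046 -1.    ]] [ 0.522525   -2.43284635 88.89480722] 0.147714335749356 0.49871305753380635
```

Request:
{"op": "play_rows", "data": {
  "deltas": [
    {"tx": 0,"ty": -0.008,"tz": 0.25,"wx": 0,"wy": 0,"wz": 0,"grip": 0},
    {"tx": 0,"ty": -0.008,"tz": 0.38,"wx": 0,"wy": 0,"wz": 0,"grip": 0},
    {"tx": 0,"ty": -0.008,"tz": 0.44,"wx": 0,"wy": 0,"wz": 0,"grip": 0},
    {"tx": 0,"ty": -0.008,"tz": 0.44,"wx": 0,"wy": 0,"wz": 0,"grip": 0},
    {"tx": 0,"ty": -0.008,"tz": 0.44,"wx": 0,"wy": 0,"wz": 0,"grip": 1},
    {"tx": 0,"ty": -0.008,"tz": 0.44,"wx": 0,"wy": 0,"wz": 0,"grip": 1},
    {"tx": 0,"ty": -0.008,"tz": 0.44,"wx": 0,"wy": 0,"wz": 0,"grip": 1},
    {"tx": 0,"ty": -0.008,"tz": 0.44,"wx": 0,"wy": 0,"wz": 0,"grip": 1}
  ],
  "force": 60
}}

```text
time: 5.12
tool_pos: [368.3, 304.9, 12.8]
eef_rot: [0.0, 0.677, 0.736, 0.0]
force: [0.2, 0.2, -0.0]
gripper_width: 0.001
gripper_force: 0.0
```

```bash
python3 -c "
from h import *
snap('w4')
for n in('scene','side'): cv2.imwrite(f'pics/{n}4.png',manip.read_camera(n)[:,:,::-1])
a=cv2.imread('pics/w4_full.png')[200:480,120:520];b=cv2.imread('pics/side4.png')[150:350,180:440]
cv2.imwrite('pics/c4.png',np.hstack([cv2.resize(a,(428,300)),cv2.resize(b,(372,300))]))
print(manip.observe())
"
```

```text
5.125 [368.3 304.9  12.8] [0.00e+00 6.77e-01 7.36e-01 3.00e-04]
{'time': 5.275, 'joint_pos': array([-0.46238012,  0.67759671, -0.41068778,  2.08295881,  0.56200253,
        0.48890275, -1.21345885]), 'qvel': array([ 2.18192064e-04,  2.91041897e-03,  1.21770933e-03,  4.10137853e-04,
        1.47557490e-03, -6.94034471e-05,  1.76698331e-04]), 'effort': array([ 1.33797876e-02, -3.86695683e+01, -3.79842505e+00, -7.63773322e+00,
        5.06155542e-03,  7.29857657e-04,  2.11112160e-04]), 'tool_pos': array([368.1599939 , 304.83169135,  12.57395484]), 'eef_rot': array([-1.03607838e-05,  6.77015334e-01,  7.35968911e-01,  7.91590504e-06]), 'force': array([ 0.06716315, -0.59776656,  0.26944512]), 'moment': array([0.03279439, 0.03943054, 0.01475216]), 'gripper_force': 0.0, 'gripper_width': -0.00416331068830969}
```

View pics/c4.png

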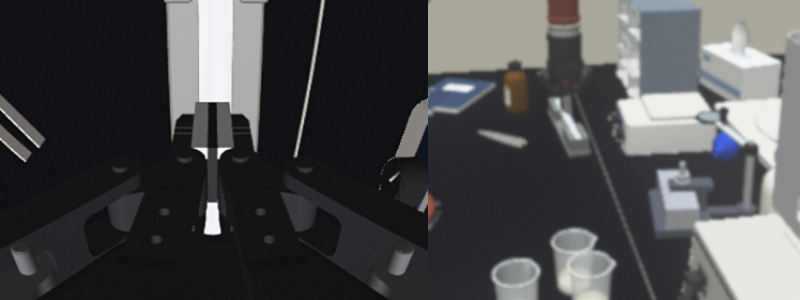

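The wrist half shows the fingers closed over the bar at about (212,125), but the reading says fully shut with no force. I'll enlarge it and overlay the expected points.

```bash
python3 - <<'E'
from h import *
c=cam('w4');d=np.load('w4.npz');r=q(d['q'])
im=cv2.imread('pics/w4_full.png');x0,y0,s=240,180,4.6
im=cv2.resize(im[y0:y0+128,x0:x0+150],None,fx=s,fy=s,interpolation=cv2.INTER_CUBIC)
def dot(t,col):
    u=wproj(r.apply(t)+d['p'],c)[0];print(t,u.round(1));cv2.circle(im,tuple(int(v) for v in (u-[x0,y0])*s),4,col,-1)
for y in(-7,0,7):
    dot([0,y,0],(0,0,255)); dot([11,y,-19],(0,255,0)); dot([-11,y,-19],(255,0,0)); dot([40,y,-23],(0,255,255))
cv2.imwrite('pics/c5.png',im)
E
```

```text
[0, -7, 0] [306.2 283.5]
[11, -7, -19] [304.8 278.2]
[-11, -7, -19] [305.4 319.5]
[40, -7, -23] [303.8 219.5]
[0, 0, 0] [319.6 283.6]
[11, 0, -19] [319.8 278.2]
[-11, 0, -19] [319.7 319.6]
[40, 0, -23] [320.  219.5]
[0, 7, 0] [333.  283.5]
[11, 7, -19] [334.9 278.2]
[-11, 7, -19] [334.  319.5]
[40, 7, -23] [336.2 219.6]
```

View pics/c5.png

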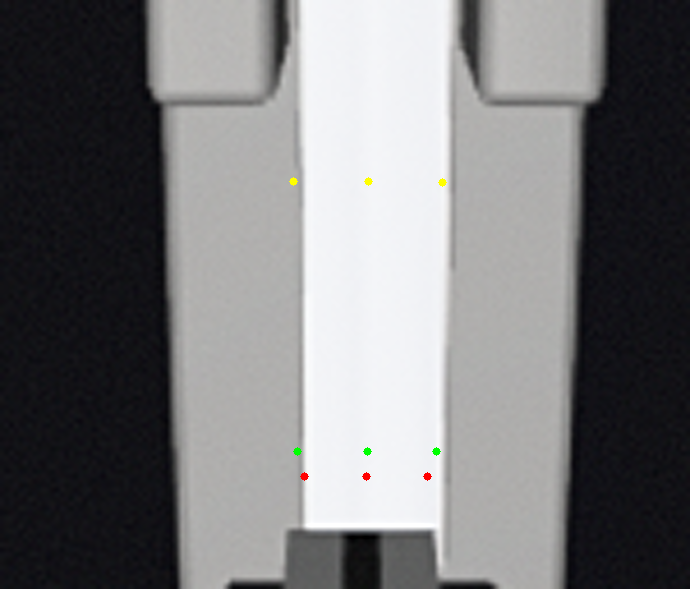

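```bash
python3 - <<'E'
from h import *
c=cam('w4');d=np.load('w4.npz');r=q(d['q'])
for x in(0,11):
  for z in(0,-10,-19,-25,-30,-40):
    print(x,z,wproj(r.apply([[x,0,z],[x,7,z],[x,42.5,z],[x,-42.5,z]])+d['p'],c).round(0).tolist())
E
```

```text
0 0 [[320.0, 284.0], [333.0, 284.0], [399.0, 283.0], [240.0, 283.0]]
0 -10 [[320.0, 292.0], [334.0, 292.0], [403.0, 291.0], [236.0, 291.0]]
0 -19 [[320.0, 299.0], [334.0, 299.0], [407.0, 298.0], [232.0, 298.0]]
0 -25 [[320.0, 305.0], [335.0, 305.0], [410.0, 304.0], [229.0, 304.0]]
0 -30 [[320.0, 310.0], [335.0, 310.0], [412.0, 309.0], [227.0, 309.0]]
0 -40 [[320.0, 321.0], [336.0, 321.0], [418.0, 319.0], [222.0, 319.0]]
11 0 [[320.0, 264.0], [333.0, 264.0], [401.0, 264.0], [238.0, 264.0]]
11 -10 [[320.0, 271.0], [334.0, 271.0], [405.0, 271.0], [234.0, 271.0]]
11 -19 [[320.0, 278.0], [335.0, 278.0], [409.0, 278.0], [230.0, 278.0]]
11 -25 [[320.0, 283.0], [335.0, 283.0], [412.0, 283.0], [227.0, 283.0]]
11 -30 [[320.0, 288.0], [336.0, 288.0], [415.0, 287.0], [225.0, 287.0]]
11 -40 [[320.0, 298.0], [337.0, 298.0], [420.0, 297.0], [219.0, 296.0]]
```

The pads are shut above the bar. Their visible tips fit about 37 mm behind the reported TCP in both the open and shut pictures, so the fingers are effectively shorter than I took them to be. I'll reopen and descend in small steps while watching the force.

Request:
{"op": "play_rows", "data": {
  "deltas": [
    {"tx": 0,"ty": 0,"tz": 0,"wx": 0,"wy": 0,"wz": 0,"grip": 0},
    {"tx": 0,"ty": 0,"tz": 0,"wx": 0,"wy": 0,"wz": 0,"grip": 0},
    {"tx": 0,"ty": 0.005,"tz": 0.03,"wx": 0,"wy": 0,"wz": 0,"grip": 0},
    {"tx": 0,"ty": 0.005,"tz": 0.05,"wx": 0,"wy": 0,"wz": 0,"grip": 0},
    {"tx": 0,"ty": 0.005,"tz": 0.05,"wx": 0,"wy": 0,"wz": 0,"grip": 0}
  ]
}}

```text
time: 5.9
tool_pos: [368.9, 304.7, 2.0]
eef_rot: [-0.0, 0.677, 0.736, -0.001]
force: [0.3, 1.0, -0.6]
gripper_width: 0.5
gripper_force: 0.0
```

Request:
{"op": "play_rows", "data": {
  "deltas": [
    {"tx": 0,"ty": 0,"tz": 0.02,"wx": 0,"wy": 0,"wz": 0,"grip": 0},
    {"tx": 0,"ty": 0,"tz": 0.04,"wx": 0,"wy": 0,"wz": 0,"grip": 0},
    {"tx": 0,"ty": 0,"tz": 0.04,"wx": 0,"wy": 0,"wz": 0,"grip": 0}
  ]
}}

```text
time: 6.28
tool_pos: [368.9, 304.7, -5.8]
eef_rot: [-0.0, 0.677, 0.736, -0.0]
force: [0.6, 0.6, 0.5]
gripper_width: 0.496
gripper_force: 0.0
```

Request:
{"op": "play_rows", "data": {
  "deltas": [
    {"tx": 0,"ty": 0,"tz": 0.02,"wx": 0,"wy": 0,"wz": 0,"grip": 0},
    {"tx": 0,"ty": 0,"tz": 0.04,"wx": 0,"wy": 0,"wz": 0,"grip": 0},
    {"tx": 0,"ty": 0,"tz": 0.05,"wx": 0,"wy": 0,"wz": 0,"grip": 0},
    {"tx": 0,"ty": 0,"tz": 0.05,"wx": 0,"wy": 0,"wz": 0,"grip": 0}
  ]
}}

```text
time: 6.78
tool_pos: [369.1, 304.8, -15.6]
eef_rot: [-0.0, 0.677, 0.736, -0.0]
force: [-0.1, -0.1, 0.0]
gripper_width: 0.497
gripper_force: 0.0
```

```bash
python3 - <<'E'
from h import *
snap('w6')
im=cv2.imread('pics/w6_full.png')[200:400,190:450]
cv2.imwrite('pics/c6.png',cv2.resize(im,None,fx=3,fy=3,interpolation=cv2.INTER_CUBIC))
E
```

```text
6.775 [369.1 304.8 -15.6] [-0.00e+00  6.77e-01  7.36e-01 -2.00e-04]
```

View pics/c6.png

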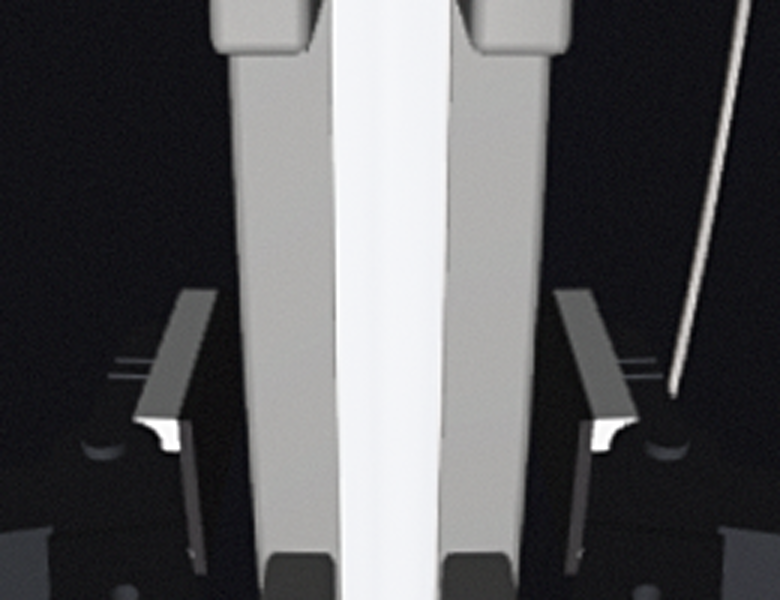

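The fingers now straddle the bar: bar edges at u≈335 and 448, finger tips at (217,290) and (555,290), which works out to a tip height near 25. I'll go 4 mm lower and close.

Request:
{"op": "play_rows", "data": {
  "deltas": [
    {"tx": 0,"ty": 0,"tz": 0.02,"wx": 0,"wy": 0,"wz": 0,"grip": 0},
    {"tx": 0,"ty": 0,"tz": 0.02,"wx": 0,"wy": 0,"wz": 0,"grip": 0},
    {"tx": 0,"ty": 0,"tz": 0.02,"wx": 0,"wy": 0,"wz": 0,"grip": 1},
    {"tx": 0,"ty": 0,"tz": 0.02,"wx": 0,"wy": 0,"wz": 0,"grip": 1},
    {"tx": 0,"ty": 0,"tz": 0.02,"wx": 0,"wy": 0,"wz": 0,"grip": 1},
    {"tx": 0,"ty": 0,"tz": 0.02,"wx": 0,"wy": 0,"wz": 0,"grip": 1}
  ],
  "force": 60
}}

```text
time: 7.58
tool_pos: [369.2, 305.0, -19.2]
eef_rot: [0.0, 0.677, 0.736, 0.0]
force: [-0.9, -0.2, 3.3]
gripper_width: 0.147
gripper_force: 59.1
```

Gripped: width 0.147 (about 12.5 mm) at 59 N. Lift.

Request:
{"op": "play_rows", "data": {
  "deltas": [
    {"tx": 0,"ty": 0,"tz": -0.15,"wx": 0,"wy": 0,"wz": 0,"grip": 1},
    {"tx": 0,"ty": 0,"tz": -0.4,"wx": 0,"wy": 0,"wz": 0,"grip": 1},
    {"tx": 0,"ty": 0,"tz": -0.65,"wx": 0,"wy": 0,"wz": 0,"grip": 1},
    {"tx": -0.2,"ty": 0.05,"tz": -0.7,"wx": 0,"wy": 0,"wz": 0,"grip": 1},
    {"tx": -0.5,"ty": 0.1,"tz": -0.7,"wx": 0,"wy": 0,"wz": 0.02,"grip": 1},
    {"tx": -0.75,"ty": 0.17,"tz": -0.7,"wx": 0,"wy": 0,"wz": 0.04,"grip": 1},
    {"tx": -0.95,"ty": 0.17,"tz": -0.7,"wx": 0,"wy": 0,"wz": 0.074,"grip": 1},
    {"tx": -0.95,"ty": 0.17,"tz": -0.7,"wx": 0,"wy": 0,"wz": 0.074,"grip": 1},
    {"tx": -0.95,"ty": 0.17,"tz": -0.7,"wx": 0,"wy": 0,"wz": 0.074,"grip": 1}
  ]
}}

```text
time: 8.7
tool_pos: [418.7, 119.0, 120.4]
eef_rot: [-0.0, 0.757, 0.653, 0.0]
force: [-0.6, 1.8, -1.9]
gripper_width: 0.149
gripper_force: 58.8
```

```bash
cat >> h.py <<'E'
def goto(x,y,z,yaw):
    o=manip.observe();M=q(o["eef_rot"]).as_matrix();d=(np.array([x,y,z])-o["tool_pos"])@M
    T=R.from_euler('z',yaw,degrees=True)*R.from_matrix(np.diag([1,-1,-1]))
    print("tool",o["tool_pos"].round(1),"t",(d/200).round(4),"w",((R.from_matrix(M).inv()*T).as_rotvec()/np.pi).round(4),"grip",round(o["gripper_width"],3),round(o["gripper_force"],1),"F",o["force"].round(1),o["time"])
E
python3 -c "
from h import *
goto(436.8,-85.8,60,81.5)"
```

```text
tool [418.7 119.  120.4] t [-0.9999  0.241   0.3012] w [-0.0001 -0.0003  0.0001] grip 0.149 58.8 F [-0.6  1.8 -1.9] 8.7
```

Request:
{"op": "play_rows", "data": {
  "deltas": [
    {"tx": -0.2,"ty": 0.05,"tz": 0,"wx": 0,"wy": 0,"wz": 0,"grip": 1},
    {"tx": -0.5,"ty": 0.12,"tz": 0,"wx": 0,"wy": 0,"wz": 0,"grip": 1},
    {"tx": -0.8,"ty": 0.2,"tz": 0.1,"wx": 0,"wy": 0,"wz": 0,"grip": 1},
    {"tx": -1,"ty": 0.241,"tz": 0.3,"wx": 0,"wy": 0,"wz": 0,"grip": 1},
    {"tx": -1,"ty": 0.241,"tz": 0.5,"wx": 0,"wy": 0,"wz": 0,"grip": 1},
    {"tx": -1,"ty": 0.241,"tz": 0.65,"wx": 0,"wy": 0,"wz": 0,"grip": 1},
    {"tx": -1,"ty": 0.241,"tz": 0.7,"wx": 0,"wy": 0,"wz": 0,"grip": 1},
    {"tx": -1,"ty": 0.241,"tz": 0.73,"wx": 0,"wy": 0,"wz": 0,"grip": 1},
    {"tx": -1,"ty": 0.241,"tz": 0.735,"wx": 0,"wy": 0,"wz": 0,"grip": 1}
  ]
}}

```text
time: 9.82
tool_pos: [437.6, -86.0, -26.0]
eef_rot: [0.0, 0.757, 0.653, 0.001]
force: [-0.0, 0.3, -1.2]
gripper_width: 0.147
gripper_force: 58.7
```

```bash
python3 -c "
from h import *
goto(436.8,-85.8,-29.2,81.5)"
```

```text
tool [437.6 -86.  -26. ] t [ 0.0002 -0.0043  0.016 ] w [ 0.0004 -0.0001  0.0001] grip 0.147 58.7 F [-0.   0.3 -1.2] 9.825
```

Request:
{"op": "play_rows", "data": {
  "deltas": [
    {"tx": 0,"ty": 0,"tz": 0.008,"wx": 0,"wy": 0,"wz": 0,"grip": 1},
    {"tx": 0,"ty": 0,"tz": 0.014,"wx": 0,"wy": 0,"wz": 0,"grip": 1},
    {"tx": 0,"ty": 0,"tz": 0.014,"wx": 0,"wy": 0,"wz": 0,"grip": 1}
  ]
}}

```text
time: 10.2
tool_pos: [437.0, -86.6, -29.0]
eef_rot: [0.0, 0.758, 0.652, 0.0]
force: [0.1, -1.0, -1.8]
gripper_width: 0.146
gripper_force: 58.7
```

Request:
{"op": "play_rows", "data": {
  "deltas": [
    {"tx": 0,"ty": 0,"tz": 0.006,"wx": 0,"wy": 0,"wz": 0,"grip": 1},
    {"tx": 0,"ty": 0,"tz": 0.012,"wx": 0,"wy": 0,"wz": 0,"grip": 1}
  ]
}}

```text
time: 10.45
tool_pos: [437.1, -86.8, -29.3]
eef_rot: [0.001, 0.758, 0.653, -0.0]
force: [-5.3, 0.5, 34.6]
gripper_width: 0.15
gripper_force: 63.8
```

Request:
{"op": "play_rows", "data": {
  "deltas": [
    {"tx": 0,"ty": 0,"tz": -0.01,"wx": 0,"wy": 0,"wz": 0,"grip": 1},
    {"tx": 0,"ty": 0,"tz": -0.01,"wx": 0,"wy": 0,"wz": 0,"grip": 0.4},
    {"tx": 0,"ty": 0,"tz": -0.01,"wx": 0,"wy": 0,"wz": 0,"grip": 0.4},
    {"tx": 0,"ty": 0,"tz": -0.01,"wx": 0,"wy": 0,"wz": 0,"grip": 0.4},
    {"tx": 0,"ty": 0,"tz": -0.15,"wx": 0,"wy": 0,"wz": 0,"grip": 0.4},
    {"tx": 0,"ty": 0,"tz": -0.4,"wx": 0,"wy": 0,"wz": 0,"grip": 0.4},
    {"tx": -0.4,"ty": 0.3,"tz": -0.7,"wx": 0,"wy": 0,"wz": 0,"grip": 0.4},
    {"tx": -0.4,"ty": 0.3,"tz": -0.95,"wx": 0,"wy": 0,"wz": 0,"grip": 0.4},
    {"tx": -0.4,"ty": 0.3,"tz": -0.95,"wx": 0,"wy": 0,"wz": 0,"grip": 0.4},
    {"tx": -0.4,"ty": 0.3,"tz": -0.95,"wx": 0,"wy": 0,"wz": 0,"grip": 0.4}
  ]
}}

```text
time: 11.7
tool_pos: [485.6, -176.1, 159.7]
eef_rot: [0.002, 0.759, 0.651, 0.001]
force: [-1.1, 0.7, -1.2]
gripper_width: 0.295
gripper_force: 0.0
```

```bash
python3 -c "
from h import *
snap('w7')
print(wproj([[486.3,-93.2,16],[436.8,-85.8,26],[451,9,26],[423,-180,26]],cam('w7'))*1.25)"
```

```text
11.7 [ 485.6 -176.1  159.7] [0.0018 0.7588 0.6514 0.001 ]
[[381.03562002 156.92391861]
 [305.94992566 158.76624782]
 [305.68196722  22.41900611]
 [311.76039667 295.06539313]]
```

View pics/w7.png

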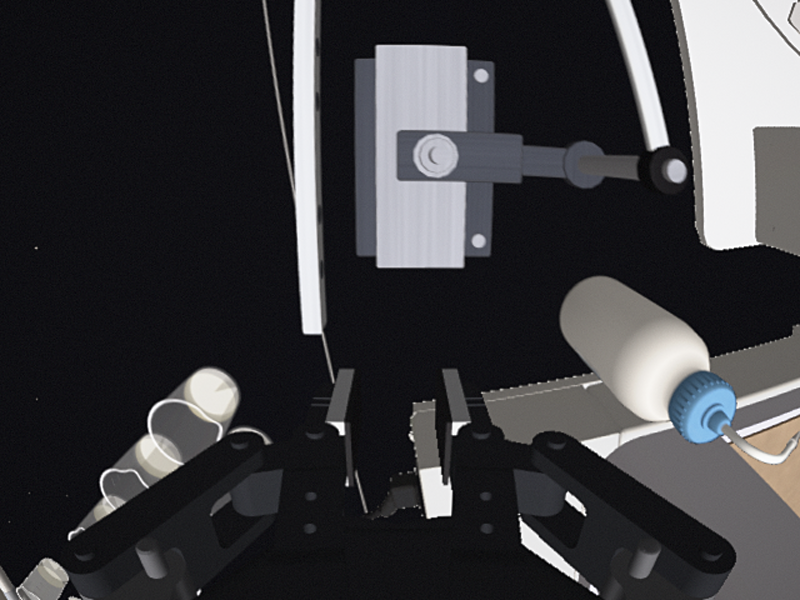

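The block's front top edge runs (376,45)–(376,268), the ledge's front edge (356,59)–(356,256), and the bar's top is about u 295–318 at v=160 with its near end at (302..322, 333).

```bash
python3 - <<'E'
from h import *
c=cam('w7')
g=cv2.imread('pics/w7_full.png',0)
for v in(45,90,130,170,200,230,255):
    r=g[v,225:310].astype(int); e=np.diff(cv2.GaussianBlur(g[v:v+1],(3,1),0)[0,225:310].astype(int)); print(v,[(225+i,int(e[i])) for i in range(len(e)) if abs(e[i])>18])
pts=[(376,45),(376,268),(356,59),(356,256),(302,333),(322,333),(466,45),(466,268),(435,155),(675,170)]
P=wray(np.array(pts)/1.25,[52,52,16,16,26,26,52,52,97,130],c)
for a,b in zip(pts,P): print(a,b.round(1))
for i,j in((1,0),(3,2),(7,6)):
  d=P[j]-P[i];print(np.hypot(*d[:2]).round(1),np.degrees(np.arctan2(d[1],d[0])).round(2),((P[i]+P[j])/2).round(1))
E
```

```text
45 [(232, 24), (233, 75), (234, 87), (235, 38), (249, -23), (250, -56), (251, -50), (252, -20), (255, -27), (256, -20), (298, 29), (299, 64), (300, 61), (301, 27)]
90 [(225, -51), (226, -25), (233, 67), (234, 92), (235, 47), (249, -23), (250, -53), (251, -48), (254, -19), (255, -29), (256, -20), (282, 20), (283, 25), (299, 32), (300, 39), (301, 24)]
130 [(228, 42), (229, 53), (231, -51), (232, -46), (233, 21), (234, 84), (235, 80), (236, 26), (250, -35), (251, -56), (252, -37), (255, -26), (256, -29), (283, 28), (284, 19), (299, 34), (300, 40), (301, 21)]
170 [(234, 30), (235, 79), (236, 79), (237, 35), (251, -36), (252, -66), (253, -60), (254, -27), (283, 22), (284, 25), (299, 22), (300, 48), (301, 32)]
200 [(236, 56), (237, 89), (238, 59), (252, -31), (253, -59), (254, -43), (257, -23), (258, -28), (284, 27), (285, 19), (299, 20), (300, 44), (301, 38)]
230 [(237, 24), (238, 73), (239, 83), (240, 41), (254, -52), (255, -57), (256, -21), (259, -29), (260, -20)]
255 [(239, 35), (240, 80), (241, 78), (242, 30), (255, -39), (256, -66), (257, -36), (260, -31), (261, -25)]
(376, 45) [495.  -23.6  52. ]
(376, 268) [ 473.3 -162.1   52. ]
(356, 59) [480.  -21.9  16. ]
(356, 256) [ 457.9 -159.2   16. ]
(302, 333) [ 409.8 -207.1   26. ]
(322, 333) [ 424.5 -209.2   26. ]
(466, 45) [549.2 -30.7  52. ]
(466, 268) [ 529.8 -170.6   52. ]
(435, 155) [516.1 -97.7  97. ]
(675, 170) [ 634.6 -115.   130. ]
140.2 81.09 [484.1 -92.8  52. ]
139.1 80.85 [468.9 -90.5  16. ]
141.2 82.1 [ 539.5 -100.6   52. ]
```

```bash
python3 - <<'E'
from h import *
c=cam('w7')
P=wray([(242.2,45),(242.6,90),(243.2,130),(245,200),(248.6,255)],26,c);print(P.round(1))
f=np.polyfit(P[:,1],P[:,0],1);print(90-np.degrees(np.arctan(f[0])),np.polyval(f,[-208,-85,14]))
goto(451.4,13.9,60,81.3)
E
```

```text
[[ 445.7  -15.1   26. ]
 [ 440.1  -54.2   26. ]
 [ 435.1  -88.    26. ]
 [ 425.6 -147.6   26. ]
 [ 418.6 -197.3   26. ]]
81.4548218947153 [416.84514547 435.32678292 450.2022472 ]
tool [ 484.  -174.8  158.2] t [ 0.9083 -0.3021  0.4908] w [-0.     -0.      0.0005] grip 0.3 0.0 F [-0.2 -0.   0. ] 11.75
```

Request:
{"op": "play_rows", "data": {
  "deltas": [
    {"tx": 0.25,"ty": -0.1,"tz": 0,"wx": 0,"wy": 0,"wz": 0,"grip": 0},
    {"tx": 0.5,"ty": -0.2,"tz": 0,"wx": 0,"wy": 0,"wz": 0,"grip": 0},
    {"tx": 0.75,"ty": -0.306,"tz": 0.2,"wx": 0,"wy": 0,"wz": 0,"grip": 0},
    {"tx": 0.908,"ty": -0.306,"tz": 0.4,"wx": 0,"wy": 0,"wz": 0,"grip": 0},
    {"tx": 0.908,"ty": -0.306,"tz": 0.5,"wx": 0,"wy": 0,"wz": 0,"grip": 0},
    {"tx": 0.908,"ty": -0.306,"tz": 0.5,"wx": 0,"wy": 0,"wz": 0,"grip": 0}
  ]
}}

```text
time: 12.5
tool_pos: [447.3, 15.1, 56.1]
eef_rot: [-0.002, 0.757, 0.654, -0.003]
force: [-0.4, -0.2, 0.3]
gripper_width: 0.505
gripper_force: 0.0
```

```bash
python3 -c "
from h import *
goto(450.3,13.9,-27.3,81.4)"
```

```text
tool [447.3  15.1  56.1] t [-0.0034  0.0188  0.4167] w [-0.0023  0.0004  0.0014] grip 0.505 0.0 F [-0.4 -0.2  0.3] 12.5
```

Request:
{"op": "play_rows", "data": {
  "deltas": [
    {"tx": 0,"ty": 0.01,"tz": 0.2,"wx": 0,"wy": 0,"wz": 0.001,"grip": 0},
    {"tx": 0,"ty": 0.01,"tz": 0.36,"wx": 0,"wy": 0,"wz": 0.001,"grip": 0},
    {"tx": 0,"ty": 0.01,"tz": 0.415,"wx": 0,"wy": 0,"wz": 0.001,"grip": 0},
    {"tx": 0,"ty": 0.01,"tz": 0.415,"wx": 0,"wy": 0,"wz": 0.001,"grip": 0},
    {"tx": 0,"ty": 0.01,"tz": 0.415,"wx": 0,"wy": 0,"wz": 0.001,"grip": 1},
    {"tx": 0,"ty": 0.01,"tz": 0.415,"wx": 0,"wy": 0,"wz": 0.001,"grip": 1},
    {"tx": 0,"ty": 0.01,"tz": 0.415,"wx": 0,"wy": 0,"wz": 0.001,"grip": 1},
    {"tx": 0,"ty": 0.01,"tz": 0.415,"wx": 0,"wy": 0,"wz": 0.001,"grip": 1}
  ],
  "force": 110
}}

```text
time: 13.5
tool_pos: [453.5, 13.8, -23.2]
eef_rot: [0.001, 0.759, 0.651, 0.001]
force: [-0.8, 0.6, 5.6]
gripper_width: 0.128
gripper_force: 108.0
```

```bash
python3 -c "
from h import *
goto(492.7,5.4,20,81.3)"
```

```text
tool [453.5  13.8 -23.2] t [-0.0116  0.2006 -0.2155] w [ 0.0008 -0.0001 -0.0003] grip 0.128 108.0 F [-0.8  0.6  5.6] 13.5
```

Request:
{"op": "play_rows", "data": {
  "deltas": [
    {"tx": 0,"ty": 0,"tz": -0.06,"wx": 0,"wy": 0,"wz": 0,"grip": 1},
    {"tx": 0,"ty": 0,"tz": -0.13,"wx": 0,"wy": 0,"wz": 0,"grip": 1},
    {"tx": 0,"ty": 0,"tz": -0.18,"wx": 0,"wy": 0,"wz": 0,"grip": 1},
    {"tx": 0,"ty": 0,"tz": -0.18,"wx": 0,"wy": 0,"wz": 0,"grip": 1},
    {"tx": 0,"ty": 0.06,"tz": -0.18,"wx": 0,"wy": 0,"wz": 0,"grip": 1},
    {"tx": 0,"ty": 0.12,"tz": -0.18,"wx": 0,"wy": 0,"wz": 0,"grip": 1},
    {"tx": 0,"ty": 0.16,"tz": -0.18,"wx": 0,"wy": 0,"wz": 0,"grip": 1},
    {"tx": 0,"ty": 0.16,"tz": -0.18,"wx": 0,"wy": 0,"wz": 0,"grip": 1}
  ]
}}

```text
time: 14.5
tool_pos: [485.2, 8.9, 11.0]
eef_rot: [-0.0, 0.759, 0.651, 0.0]
force: [-0.1, 0.3, -2.3]
gripper_width: 0.124
gripper_force: 107.8
```

```bash
python3 - <<'E'
from h import *
snap('w8')
im=cv2.imread('pics/w8_full.png')[180:480,160:480]; s=cv2.imread('pics/w8_full.png')
cv2.imwrite('pics/scene8.png',manip.read_camera('scene')[:,:,::-1])
cv2.imwrite('pics/c8.png',cv2.resize(s,(640,480)))
sd=manip.read_camera('side')[240:330,320:430,::-1]; cv2.imwrite('pics/side8.png',sd)
cv2.imwrite('pics/c8.png',np.hstack([cv2.resize(s,(420,400)),cv2.resize(sd,(380,400),interpolation=cv2.INTER_CUBIC)]))
goto(491.0,8.1,-7.2,81.3); print(manip.observe()['moment'])
E
```

```text
14.5 [485.2   8.9  11. ] [-1.000e-04  7.591e-01  6.510e-01  2.000e-04]
tool [483.7   9.1  11.1] t [0.0008 0.0369 0.0917] w [-0.0004  0.     -0.    ] grip 0.124 107.8 F [ 0.3  0.7 -0.4] 14.65
[ 0.20290779 -0.00090696 -0.01264048]
```

View pics/c8.png

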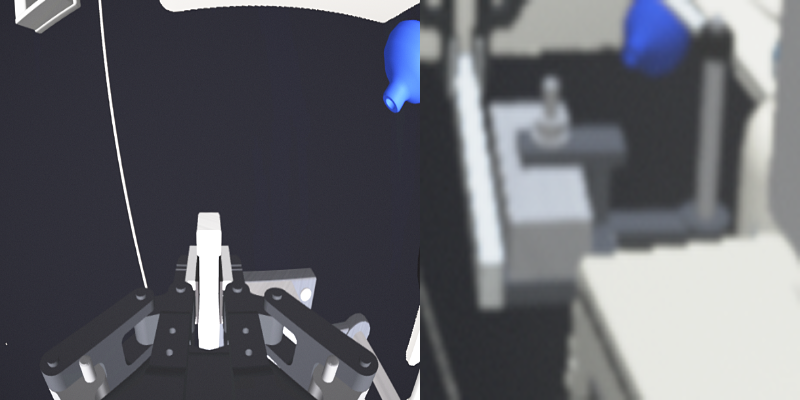

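The wrist half shows the fingers holding the bar's end, and the side half shows the bar along the block's front with its near end at about (490,300). I have now used all my picture views, so from here I'll measure numerically. First, check the droop.

```bash
cat >> h.py <<'E'
def fproj(n,P):
    c=manip.camera_model(n);X=q(c["orientation"]).inv().apply(np.atleast_2d(P)-c["xyz"])@np.array(c["K"]).T;return X[:,:2]/X[:,2:]
E
python3 - <<'E'
from h import *
for z in(20,34,60): print(z,fproj('side',[[449.6,-213.7,z]]).round(1))
print(fproj('side',[[457.9,-159.2,16],[473.3,-162.1,52],[484.7-10.6+54,-92.5-69.2-8,52]]).round(1))
s=cv2.imread('pics/side8.png');g=cv2.cvtColor(s,cv2.COLOR_BGR2GRAY)
print(g[52:76,12:34])
E
```

```text
20 [[339.8 313.5]]
34 [[339.9 308.1]]
60 [[340.2 297.7]]
[[337.5 302.4]
 [344.6 288.8]
 [368.4 288.1]]
[[ 49  61  86 131 189 225 234 236 235 230 206 153 115 112 121 129 133 133
  133 134 135 135]
 [ 48  56  79 120 176 219 232 235 235 230 211 161 121 114 121 129 132 132
  133 133 134 135]
 [ 48  53  72 106 159 211 230 235 235 232 216 173 130 115 122 131 133 132
  132 133 133 133]
 [ 48  51  65  97 147 202 229 235 236 233 222 188 139 116 123 131 133 132
  132 132 132 133]
 [ 48  49  62  93 141 198 228 235 235 235 227 201 148 119 124 131 133 132
  132 131 132 131]
 [ 49  48  64  94 143 195 226 233 234 233 227 203 151 122 124 131 133 133
  132 131 130 131]
 [ 47  49  61  91 136 185 216 223 225 223 217 190 148 124 126 131 133 133
  132 132 132 131]
 [ 47  48  57  85 121 159 183 192 194 191 183 164 134 121 126 131 133 134
  134 132 132 131]
 [ 46  48  56  77 110 141 159 167 169 167 161 146 127 121 126 131 132 133
  133 133 132 132]
 [ 46  48  53  74 107 137 154 163 165 164 158 144 125 122 129 132 133 132
  133 132 131 130]
 [ 48  46  51  70 105 139 156 164 164 163 157 143 124 119 124 127 1
[... 535 characters left out ...]
8 118  90  69  65  65  65  65
   64  65  64  65]
 [ 47  47  46  48  61  82  98 102 102 102  97  86  68  57  57  54  55  55
   55  56  53  54]
 [ 45  45  46  47  50  54  59  60  59  60  60  55  51  49  49  51  49  49
   51  51  52  51]
 [ 46  47  47  46  46  48  49  48  49  48  49  48  48  48  50  49  49  50
   50  50  51  51]
 [ 47  46  48  47  47  47  48  47  47  47  47  49  49  49  48  49  48  49
   50  50  50  51]
 [ 46  47  46  45  47  47  46  47  50  48  48  47  48  48  48  49  48  49
   50  50  50  50]
 [ 45  48  46  47  46  47  48  47  48  49  49  48  49  48  46  47  50  49
   50  49  50  50]
 [ 46  46  45  48  47  48  47  46  46  47  48  49  49  49  49  50  49  49
   48  50  51  52]]
```

Request:
{"op": "play_rows", "data": {
  "deltas": [
    {"tx": 0,"ty": 0.03,"tz": 0,"wx": 0,"wy": 0,"wz": 0,"grip": 1},
    {"tx": 0,"ty": 0.03,"tz": 0.03,"wx": 0,"wy": 0,"wz": 0,"grip": 1},
    {"tx": 0,"ty": 0.03,"tz": 0.06,"wx": 0,"wy": 0,"wz": 0,"grip": 1},
    {"tx": 0,"ty": 0.03,"tz": 0.08,"wx": 0,"wy": 0,"wz": 0,"grip": 1},
    {"tx": 0,"ty": 0.03,"tz": 0.08,"wx": 0,"wy": 0,"wz": 0,"grip": 1}
  ]
}}

```text
time: 15.28
tool_pos: [489.8, 8.1, -5.1]
eef_rot: [-0.0, 0.759, 0.651, -0.0]
force: [0.1, -0.3, -1.9]
gripper_width: 0.127
gripper_force: 107.8
```

```bash
python3 - <<'E'
from h import *
goto(491.0,8.1,-7.2,81.3); print(manip.observe()['moment'])
E
```

```text
tool [489.8   8.1  -5.1] t [0.0008 0.0059 0.0104] w [-0.0003  0.0001 -0.    ] grip 0.127 107.8 F [ 0.1 -0.3 -1.9] 15.275
[ 0.16152304 -0.06683202  0.01352296]
```

Request:
{"op": "play_rows", "data": {
  "deltas": [
    {"tx": 0,"ty": 0,"tz": 0.005,"wx": 0,"wy": 0,"wz": 0,"grip": 1},
    {"tx": 0,"ty": 0,"tz": 0.008,"wx": 0,"wy": 0,"wz": 0,"grip": 1},
    {"tx": 0,"ty": 0,"tz": 0.008,"wx": 0,"wy": 0,"wz": 0,"grip": 1}
  ]
}}

```text
time: 15.65
tool_pos: [490.3, 8.1, -6.2]
eef_rot: [0.0, 0.759, 0.651, 0.0]
force: [-0.5, -0.6, -1.2]
gripper_width: 0.128
gripper_force: 107.8
```

```bash
python3 - <<'E'
from h import *
goto(491.0,8.1,-7.2,81.3); print(manip.observe()['moment'])
E
```

```text
tool [490.3   8.1  -6.2] t [0.0007 0.0033 0.0051] w [ 0.0001 -0.     -0.0001] grip 0.128 107.8 F [-0.5 -0.6 -1.2] 15.65
[ 0.15884254 -0.01014467  0.03718591]
```

Request:
{"op": "play_rows", "data": {
  "deltas": [
    {"tx": 0,"ty": 0,"tz": 0.004,"wx": 0,"wy": 0,"wz": 0,"grip": 1},
    {"tx": 0,"ty": 0,"tz": 0.007,"wx": 0,"wy": 0,"wz": 0,"grip": 1},
    {"tx": 0,"ty": 0,"tz": 0.007,"wx": 0,"wy": 0,"wz": 0,"grip": 1}
  ]
}}

```text
time: 16.02
tool_pos: [490.4, 8.2, -7.3]
eef_rot: [0.0, 0.759, 0.651, 0.0]
force: [-1.1, -0.8, 3.7]
gripper_width: 0.131
gripper_force: 108.4
```

```bash
python3 - <<'E'
from h import *
goto(491.0,8.1,-7.2,81.3); print(manip.observe()['moment'])
E
```

```text
tool [490.4   8.2  -7.3] t [ 0.0001  0.0029 -0.0003] w [ 0.0002  0.     -0.0001] grip 0.131 108.4 F [-1.1 -0.8  3.7] 16.025
[ 0.07550018  0.18937923 -0.04486793]
```

On the ledge, at the predicted height. Now slide towards the face in small steps.

Request:
{"op": "play_rows", "data": {
  "deltas": [
    {"tx": 0,"ty": 0.004,"tz": 0,"wx": 0,"wy": 0,"wz": 0,"grip": 1},
    {"tx": 0,"ty": 0.008,"tz": 0,"wx": 0,"wy": 0,"wz": 0,"grip": 1},
    {"tx": 0,"ty": 0.012,"tz": 0,"wx": 0,"wy": 0,"wz": 0,"grip": 1},
    {"tx": 0,"ty": 0.012,"tz": 0,"wx": 0,"wy": 0,"wz": 0,"grip": 1}
  ]
}}

```text
time: 16.52
tool_pos: [490.6, 8.2, -7.5]
eef_rot: [-0.001, 0.759, 0.651, -0.001]
force: [-4.0, 1.9, 7.0]
gripper_width: 0.13
gripper_force: 109.0
```

```bash
python3 - <<'E'
from h import *
goto(491.0,8.1,-7.2,81.3); print(manip.observe()['moment'])
E
```

```text
tool [490.6   8.2  -7.5] t [-0.0003  0.0022 -0.0014] w [-0.0011  0.0002 -0.0001] grip 0.13 109.0 F [-4.   1.9  7. ] 16.525
[ 0.20651218  0.99559669 -0.09457658]
```

Request:
{"op": "play_rows", "data": {
  "deltas": [
    {"tx": 0,"ty": 0.005,"tz": -0.004,"wx": 0,"wy": 0,"wz": 0,"grip": 1},
    {"tx": 0,"ty": 0.01,"tz": -0.006,"wx": 0,"wy": 0,"wz": 0,"grip": 1},
    {"tx": 0,"ty": 0.01,"tz": -0.006,"wx": 0,"wy": 0,"wz": 0,"grip": 1}
  ]
}}

```text
time: 16.9
tool_pos: [494.2, 7.3, -6.8]
eef_rot: [-0.0, 0.759, 0.651, -0.0]
force: [-1.3, 0.3, -1.2]
gripper_width: 0.13
gripper_force: 108.0
```

```bash
python3 - <<'E'
from h import *
goto(491.0,8.1,-7.2,81.3); print(manip.observe()['moment'])
E
```

```text
tool [494.2   7.3  -6.8] t [ 0.0015 -0.0166  0.0019] w [-0.0003  0.     -0.0002] grip 0.13 108.0 F [-1.3  0.3 -1.2] 16.9
[ 0.2126154   0.37382046 -0.04499159]
```

Request:
{"op": "play_rows", "data": {
  "deltas": [
    {"tx": 0,"ty": 0.005,"tz": 0,"wx": 0,"wy": 0,"wz": 0,"grip": 1},
    {"tx": 0,"ty": 0.01,"tz": 0,"wx": 0,"wy": 0,"wz": 0,"grip": 1},
    {"tx": 0,"ty": 0.01,"tz": 0,"wx": 0,"wy": 0,"wz": 0,"grip": 1}
  ]
}}

```text
time: 17.27
tool_pos: [494.3, 7.3, -6.9]
eef_rot: [-0.001, 0.759, 0.651, -0.002]
force: [-5.5, 1.7, 1.4]
gripper_width: 0.128
gripper_force: 108.3
```

```bash
python3 - <<'E'
from h import *
goto(491.0,8.1,-7.2,81.3); print(manip.observe()['moment'])
E
```

```text
tool [494.3   7.3  -6.9] t [ 0.0016 -0.0167  0.0017] w [-0.0014  0.0003 -0.0002] grip 0.128 108.3 F [-5.5  1.7  1.4] 17.275
[ 0.43457928  1.07647933 -0.16166723]
```

Face contact is confirmed, and the moment puts it at the near corner of the block. I'll rotate slightly to bring the far end in too.

Request:
{"op": "play_rows", "data": {
  "deltas": [
    {"tx": 0,"ty": 0,"tz": 0,"wx": 0,"wy": 0,"wz": -0.0015,"grip": 1},
    {"tx": 0,"ty": 0,"tz": 0,"wx": 0,"wy": 0,"wz": -0.003,"grip": 1},
    {"tx": 0,"ty": 0,"tz": 0,"wx": 0,"wy": 0,"wz": -0.003,"grip": 1}
  ]
}}

```text
time: 17.65
tool_pos: [494.0, 7.3, -6.9]
eef_rot: [-0.001, 0.756, 0.654, -0.002]
force: [-5.6, 2.0, 2.0]
gripper_width: 0.129
gripper_force: 108.3
```

```bash
python3 - <<'E'
from h import *
goto(491.0,8.1,-7.2,81.3); print(manip.observe()['moment'])
E
```

```text
tool [494.    7.3  -6.9] t [ 0.002  -0.0156  0.0015] w [-0.0015  0.0003  0.0025] grip 0.129 108.3 F [-5.6  2.   2. ] 17.65
[ 0.46707812  1.1338392  -0.29421305]
```

Request:
{"op": "play_rows", "data": {
  "deltas": [
    {"tx": 0,"ty": 0,"tz": 0,"wx": 0,"wy": 0,"wz": -0.001,"grip": 1},
    {"tx": 0,"ty": 0,"tz": 0,"wx": 0,"wy": 0,"wz": -0.0015,"grip": 1},
    {"tx": 0,"ty": 0,"tz": 0,"wx": 0,"wy": 0,"wz": -0.0015,"grip": 1}
  ]
}}

```text
time: 18.02
tool_pos: [494.0, 7.3, -6.9]
eef_rot: [-0.002, 0.755, 0.656, -0.002]
force: [-5.4, 2.4, 1.1]
gripper_width: 0.128
gripper_force: 108.3
```

```bash
python3 - <<'E'
from h import *
goto(491.0,8.1,-7.2,81.3); print(manip.observe()['moment'])
E
```

```text
tool [494.    7.3  -6.9] t [ 0.002  -0.0154  0.0015] w [-0.0015  0.0002  0.0037] grip 0.128 108.3 F [-5.4  2.4  1.1] 18.025
[ 0.46562053  1.09786441 -0.51884902]
```

Request:
{"op": "play_rows", "data": {
  "deltas": [
    {"tx": 0,"ty": 0,"tz": 0,"wx": 0,"wy": 0,"wz": 0,"grip": 0.3},
    {"tx": 0,"ty": 0,"tz": 0,"wx": 0,"wy": 0,"wz": 0,"grip": 0.3},
    {"tx": 0,"ty": 0,"tz": 0,"wx": 0,"wy": 0,"wz": 0,"grip": 0.3},
    {"tx": 0,"ty": 0,"tz": -0.1,"wx": 0,"wy": 0,"wz": 0,"grip": 0.3},
    {"tx": 0,"ty": 0,"tz": -0.3,"wx": 0,"wy": 0,"wz": 0,"grip": 0.3},
    {"tx": 0,"ty": 0,"tz": -0.6,"wx": 0,"wy": 0,"wz": 0,"grip": 0.3},
    {"tx": 0,"ty": 0,"tz": -0.9,"wx": 0,"wy": 0,"wz": 0,"grip": 0.3},
    {"tx": -0.3,"ty": 0,"tz": -1,"wx": 0,"wy": 0,"wz": 0,"grip": 0.3},
    {"tx": -0.8,"ty": 0,"tz": -1,"wx": 0,"wy": 0,"wz": 0,"grip": 0.3},
    {"tx": -0.9,"ty": 0,"tz": -1,"wx": 0,"wy": 0,"wz": 0,"grip": 0.3}
  ]
}}

```text
time: 19.27
tool_pos: [471.9, -173.8, 194.4]
eef_rot: [0.001, 0.754, 0.656, 0.0]
force: [0.5, 0.7, 0.6]
gripper_width: 0.35
gripper_force: 0.0
```

Request:
{"op": "play_rows", "data": {
  "deltas": [
    {"tx": 0,"ty": -0.1,"tz": -0.2,"wx": 0,"wy": 0,"wz": 0,"grip": 0.3},
    {"tx": 0,"ty": -0.1,"tz": -0.3,"wx": 0,"wy": 0,"wz": 0,"grip": 0.3},
    {"tx": 0,"ty": -0.1,"tz": -0.3,"wx": 0,"wy": 0,"wz": 0,"grip": 0.3},
    {"tx": 0,"ty": -0.1,"tz": -0.3,"wx": 0,"wy": 0,"wz": 0,"grip": 0.3}
  ]
}}

```text
time: 19.77
tool_pos: [451.5, -168.4, 252.7]
eef_rot: [-0.0, 0.754, 0.657, -0.0]
force: [0.2, -0.3, 0.7]
gripper_width: 0.351
gripper_force: 0.0
```

```bash
cat >> h.py <<'E'
def edges(g,a,b,z,C,n=9):
    # along world segment a->b (at height z) sample brightness, return profile
    P=np.linspace(np.r_[a,z],np.r_[b,z],n);u=wproj(P,C).astype(np.float32)
    return cv2.remap(g,u[:,:1].copy(),u[:,1:].copy(),cv2.INTER_CUBIC)[:,0]
E
python3 - <<'E'
from h import *
snap('w9');c=cam('w9');g=cv2.imread('pics/w9_full.png',0)
f=np.array([484.7,-92.5]);X=np.array([np.cos(np.radians(-8.7)),np.sin(np.radians(-8.7))]);Y=np.array([-X[1],X[0]])
for y in(-120,-105,-90,-60,-30,0,30,60,90,105,120): print(y,wproj([np.r_[f+X*-7+Y*y,42]],c).round(0)[0],edges(g,f+X*-25+Y*y,f+X*10+Y*y,42,c,36))
for s in(-1,1): print('end',s,edges(g,f+X*-7+Y*s*110,f+X*-7+Y*s*140,42,c,31))
E
```

```text
19.775 [ 451.5 -168.4  252.7] [-5.000e-04  7.541e-01  6.568e-01 -5.000e-04]
-120 [332. 240.] [ 11  15  16  16  15  17  14  16  14   1  37 150 240 246 239 239 238 240
 240 238 235 233 235 243 252 182  28   0  15  14  18  17  16  14  14  17]
-105 [332. 227.] [ 18  16  14  16  16  16  17  16  13   3  46 194 251 244 237 238 239 240
 240 239 236 235 237 246 240 105  13   5  13  16  15  17  18  15  17  19]
-90 [333. 213.] [ 16  14  15  20  16  13  16  16   8   7  78 229 245 238 238 237 238 240
 240 239 237 236 239 242 221 139  25   8  16  15  12  13  16  14  15  17]
-60 [333. 185.] [ 18  16  11  18  16  17  16  15  21  57  72 162 238 246 239 237 237 238
 240 238 239 238 238 240 218 148 160 192 200 194 191 193 193 191 193 197]
-30 [334. 157.] [ 16  16  16  16  17  17  13  10  30  76 109 204 241 239 238 238 236 237
 240 239 239 239 237 245 212 156 171 200 194 194 193 190 188 192 193 193]
0 [334. 129.] [ 10  16  18  16  18  14  15  12  15  62  74 187 248 242 238 237 236 237
 239 239 239 238 238 244 218 140 180 201 194 197 196 191 187 191 191 191]
30 [335. 100.] [ 15  12  16  15  15  14  13  1
[... 332 characters left out ...]
2  53 180 249 241 236 236 236 238
 238 235 233 232 233 243 251 110   5   5  17  14  12  14  15  14  15  16]
105 [336.  31.] [ 14  13  16  18  14  12  15  13  10  11  92 227 249 238 235 236 236 238
 237 235 232 229 233 242 228 133  32   9   9  13  17  14  16  15  15  15]
120 [336.  18.] [ 16  16  11  14  15  12  15  18  10   3  59 180 250 241 237 236 237 237
 237 234 231 228 231 240 255  73   3  11  11  15  16  15  18  14  14  15]
end -1 [241 241 240 240 240 240 240 240 240 241 240 240 241 246 244 196  92  19
   7  13  17  18  16  17  17  17  16  17  17  17  20]
end 1 [237 236 237 237 237 236 236 237 237 236 237 238 239 255 217  96   6   8
  16  13  17  19  17  14  14  16  11  16  15  14  16]
```

The bar is flush along the whole face: its far edge sits at the same offset everywhere, and its ends are at -125.5 and +124.7. Next is the magnifier, which I'll start by moving above the knob.

```bash
python3 - <<'E'
from h import *
goto(618.2,-17,200,81.7)
c=cam('w9');g=cv2.imread('pics/w9_full.png',0)
p=np.array([633.2,-115.2])
for r in(60,80,130,150):
  for z in (122,):
    A=np.radians(np.arange(84,114));u=wproj(np.c_[p[0]+r*np.cos(A),p[1]+r*np.sin(A),0*A+z],c).astype(np.float32)
    print(r,u[14],cv2.remap(g,u[:,:1].copy(),u[:,1:].copy(),cv2.INTER_CUBIC)[:,0])
E
```

```text
tool [ 451.4 -168.3  252.4] t [0.8637 0.723  0.2609] w [-0.0007 -0.0001  0.0023] grip 0.35 0.0 F [ 0.6 -0.2 -0.5] 19.825
60 [497.3687  75.8894] [ 19  15  16  16  13  16   9   1  81 221 251 236 232 234 238 240 239 239
 247 228 155  89  34   9  14  13  13  15  15  18]
80 [491.76154   54.342106] [ 13  12  15  14   7  13  13  15   6   6 187 250 234 232 237 238 238 240
 206 120  24  10  15  19  14  15  15  13  17  15]
130 [476.0271     2.164838] [ 14  15  12  15  12  18  26  29  31 172 179 175 177 176 178 178 176 180
 187 176  25  34  29  16  10  15  12  17  14  16]
150 [469.18375  -17.715158] [0 0 0 0 0 0 0 0 0 0 0 0 0 0 0 0 0 0 0 0 0 0 0 0 0 0 0 0 0 0]
```

Request:
{"op": "play_rows", "data": {
  "deltas": [
    {"tx": 0.3,"ty": 0.25,"tz": 0,"wx": 0,"wy": 0,"wz": 0,"grip": 0},
    {"tx": 0.6,"ty": 0.5,"tz": 0,"wx": 0,"wy": 0,"wz": 0,"grip": 0},
    {"tx": 0.866,"ty": 0.726,"tz": 0.1,"wx": 0,"wy": 0,"wz": 0,"grip": 0},
    {"tx": 0.866,"ty": 0.726,"tz": 0.26,"wx": 0,"wy": 0,"wz": 0,"grip": 0},
    {"tx": 0.866,"ty": 0.726,"tz": 0.26,"wx": 0,"wy": 0,"wz": 0,"grip": 0},
    {"tx": 0.866,"ty": 0.726,"tz": 0.26,"wx": 0,"wy": 0,"wz": 0,"grip": 0},
    {"tx": 0.866,"ty": 0.726,"tz": 0.26,"wx": 0,"wy": 0,"wz": 0,"grip": 0}
  ]
}}

```text
time: 20.7
tool_pos: [619.7, -18.3, 202.6]
eef_rot: [0.001, 0.755, 0.656, 0.0]
force: [-0.3, -1.2, 0.1]
gripper_width: 0.503
gripper_force: 0.0
```

```bash
python3 - <<'E'
from h import *
goto(618.9,-16.2,107,81.7)
E
```

```text
tool [619.7 -18.3 202.6] t [ 0.0105 -0.0063  0.4777] w [0.0005 0.0003 0.0015] grip 0.503 0.0 F [-0.3 -1.2  0.1] 20.7
```

Request:
{"op": "play_rows", "data": {
  "deltas": [
    {"tx": 0.01,"ty": -0.004,"tz": 0.2,"wx": 0,"wy": 0,"wz": 0,"grip": 0},
    {"tx": 0.01,"ty": -0.004,"tz": 0.38,"wx": 0,"wy": 0,"wz": 0,"grip": 0},
    {"tx": 0.01,"ty": -0.004,"tz": 0.47,"wx": 0,"wy": 0,"wz": 0,"grip": 0},
    {"tx": 0.01,"ty": -0.004,"tz": 0.47,"wx": 0,"wy": 0,"wz": 0,"grip": 0},
    {"tx": 0.01,"ty": -0.004,"tz": 0.47,"wx": 0,"wy": 0,"wz": 0,"grip": 1},
    {"tx": 0.01,"ty": -0.004,"tz": 0.47,"wx": 0,"wy": 0,"wz": 0,"grip": 1},
    {"tx": 0.01,"ty": -0.004,"tz": 0.47,"wx": 0,"wy": 0,"wz": 0,"grip": 1},
    {"tx": 0.01,"ty": -0.004,"tz": 0.47,"wx": 0,"wy": 0,"wz": 0,"grip": 1}
  ],
  "force": 30
}}

```text
time: 21.7
tool_pos: [620.5, -14.6, 109.4]
eef_rot: [0.001, 0.754, 0.657, 0.001]
force: [-1.0, -0.3, 5.8]
gripper_width: 0.166
gripper_force: 29.5
```

```bash
python3 - <<'E'
from h import *
o=manip.observe();M=q(o['eef_rot']).as_matrix();p=np.array([633.2,-115.2]);d=o['tool_pos'][:2]-p
r=np.hypot(*d);a0=np.degrees(np.arctan2(d[1],d[0]));print(o['tool_pos'],o['gripper_width'],o['gripper_force'],o['force'],r,a0)
for i in range(1,9):
    a=a0+(171.3-a0)*i/8;t=np.r_[p+100*np.array([np.cos(np.radians(a)),np.sin(np.radians(a))]),o['tool_pos'][2]]
    print(round(a,1),((t-o['tool_pos'])@M/200).round(3),-((a-a0)/180).round(4))
E
```

```text
[620.52007284 -14.58753351 109.4245851 ] 0.16623884322744925 29.459837079048157 [-0.95499918 -0.26588856  5.79206745] 101.40832789723073 97.1829688360482
106.4 [-0.034 -0.074 -0.   ] -0.0515
115.7 [-0.073 -0.145 -0.001] -0.1029
125.0 [-0.123 -0.208 -0.001] -0.1544
134.2 [-0.183 -0.263 -0.001] -0.2059
143.5 [-0.25  -0.307 -0.001] -0.2574
152.8 [-0.324 -0.34  -0.001] -0.3088
162.0 [-0.402 -0.36  -0.001] -0.3603
171.3 [-0.483 -0.368 -0.002] -0.4118
```

Request:
{"op": "play_rows", "data": {
  "deltas": [
    {"tx": 0,"ty": 0,"tz": -0.006,"wx": 0,"wy": 0,"wz": 0,"grip": 1},
    {"tx": -0.034,"ty": -0.074,"tz": -0.006,"wx": 0,"wy": 0,"wz": -0.05,"grip": 1},
    {"tx": -0.073,"ty": -0.145,"tz": -0.006,"wx": 0,"wy": 0,"wz": -0.1,"grip": 1},
    {"tx": -0.123,"ty": -0.208,"tz": -0.006,"wx": 0,"wy": 0,"wz": -0.15,"grip": 1},
    {"tx": -0.183,"ty": -0.263,"tz": -0.006,"wx": 0,"wy": 0,"wz": -0.2,"grip": 1},
    {"tx": -0.25,"ty": -0.307,"tz": -0.006,"wx": 0,"wy": 0,"wz": -0.25,"grip": 1},
    {"tx": -0.324,"ty": -0.34,"tz": -0.006,"wx": 0,"wy": 0,"wz": -0.3,"grip": 1},
    {"tx": -0.402,"ty": -0.36,"tz": -0.006,"wx": 0,"wy": 0,"wz": -0.35,"grip": 1},
    {"tx": -0.483,"ty": -0.368,"tz": -0.006,"wx": 0,"wy": 0,"wz": -0.39,"grip": 1},
    {"tx": -0.483,"ty": -0.368,"tz": -0.006,"wx": 0,"wy": 0,"wz": -0.39,"grip": 1}
  ]
}}

```text
time: 22.95
tool_pos: [532.2, -99.6, 109.4]
eef_rot: [-0.001, 0.239, 0.971, 0.001]
force: [-2.8, 2.2, 4.6]
gripper_width: 0.171
gripper_force: 30.0
```

```bash
python3 - <<'E'
from h import *
snap('w10');o=manip.observe();d=o['tool_pos'][:2]-np.array([633.2,-115.2]);print(np.hypot(*d),np.degrees(np.arctan2(d[1],d[0])),o['force'],o['gripper_width'])
c=cam('w10')
print(wproj([[484.7,-92.5,120],[534.2,-100.1,150],[633,-115,130]],c))
E
```

```text
22.95 [532.2 -99.6 109.4] [-6.000e-04  2.391e-01  9.710e-01  9.000e-04]
102.106615747305 170.95568628057504 [-1.4011069   1.86282069  5.57417993] 0.16568304882632837
[[282.24860328 201.845011  ]
 [317.44112322 325.59185479]
 [371.2560862  439.61087021]]
```

```bash
python3 - <<'E'
from h import *
c=cam('w10');g=cv2.imread('pics/w10_full.png',0)
k=cv2.HoughCircles(g,cv2.HOUGH_GRADIENT,1.2,40,param1=80,param2=25,minRadius=40,maxRadius=90)
print(k if k is None else k[0][:4])
f=np.array([484.7,-92.5])
# radial brightness profile round the expected lens centre at z=120
for a in range(0,360,30):
    e=np.array([np.cos(np.radians(a)),np.sin(np.radians(a))]);print(a,edges(g,f+e*16,f+e*42,120,c,27))
E
```

```text
[[283.80002 201.00002  52.24   ]
 [220.20001 298.2      86.68001]
 [ 77.4     393.00003  82.72   ]
 [159.      265.80002  88.     ]]
0 [234 244 243 244 231 222 222 222 196 106  18  43  41  16 120 247 239 236
 232 228 213 199 169 142 116 102  92]
30 [244 245 244 244 244 244 243 246 212  76  22  40  35  29  13 154 197 195
 197 197 193 192 197 198 200 131  73]
60 [219 220 219 211 244 242 242 245 207  49  27  38  35  25  18 169 198 199
 198 196 194 193 192 194 197 199 200]
90 [243 242 242 242 243 242 243 245 198  16  30  41  31  22  17 180 200 199
 199 198 197 198 198 199 198 200 199]
120 [250 250 249 250 250 250 249 254 155  14  32  43  34  26  21  68  17  12
  13  13  16  13  16  16  13  15  13]
150 [250 250 250 234 221 203 188 193 117  19  34  48  35  24  17  17  15  11
  13  18  15  20  15  17  18  12  15]
180 [250 252 233 220 193 188 189 195 117  19  32  47  31  27  22  15  18  16
  14  15  13  16  13  17  15  15  16]
210 [250 250 249 250 250 250 253 211 142  17  28  40  33  29  19  18  16  15
   7  14  18  15  15  14  14  15  18]
240 [242 243 243 241 226 222 227 232 175  14  25  40  35  26  63 248 239 238
 239 239 238 238 237 236 236 238 238]
270 [243 243 243 243 243 242 243 231 180  28  27  36  40  27  31 208 197 198
 199 201 198 201 201 200 202 200 207]
300 [242 242 242 242 242 243 243 236 195  71  23  42  40  25  19 193 197 195
 197 197 195 198 199 195 195 197 201]
330 [244 243 242 244 244 243 242 237 190  60  21  43  41  27  16 175 205 200
 184  73  83  86  83  87  83  83 107]
```

The lens ring is centred on the face-line middle to within about 0.5 mm. I'll release, rise and recheck.

Request:
{"op": "play_rows", "data": {
  "deltas": [
    {"tx": 0,"ty": 0,"tz": 0,"wx": 0,"wy": 0,"wz": 0,"grip": 0.3},
    {"tx": 0,"ty": 0,"tz": 0,"wx": 0,"wy": 0,"wz": 0,"grip": 0.2},
    {"tx": 0,"ty": 0,"tz": 0,"wx": 0,"wy": 0,"wz": 0,"grip": 0.2},
    {"tx": 0,"ty": 0,"tz": -0.1,"wx": 0,"wy": 0,"wz": 0,"grip": 0.2},
    {"tx": 0,"ty": 0,"tz": -0.3,"wx": 0,"wy": 0,"wz": 0,"grip": 0.2},
    {"tx": 0,"ty": 0,"tz": -0.6,"wx": 0,"wy": 0,"wz": 0,"grip": 0.2},
    {"tx": 0,"ty": 0,"tz": -0.8,"wx": 0,"wy": 0,"wz": 0,"grip": 0.2},
    {"tx": 0,"ty": 0,"tz": -0.8,"wx": 0,"wy": 0,"wz": 0,"grip": 0.2},
    {"tx": 0,"ty": 0,"tz": -0.8,"wx": 0,"wy": 0,"wz": 0,"grip": 0.2}
  ]
}}

```text
time: 24.12
tool_pos: [532.4, -100.5, 268.8]
eef_rot: [-0.0, 0.239, 0.971, -0.0]
force: [0.6, -0.0, 0.3]
gripper_width: 0.397
gripper_force: 0.0
```

```bash
python3 - <<'E'
from h import *
snap('w11');c=cam('w11');g=cv2.imread('pics/w11_full.png',0)
f=np.array([484.7,-92.5]);X=np.array([np.cos(np.radians(-8.7)),np.sin(np.radians(-8.7))]);Y=np.array([-X[1],X[0]])
def cross(pr,lev):
    i=np.argmax(pr<lev); return i+(float(pr[i-1])-lev)/(float(pr[i-1])-float(pr[i])+1e-9)-1
A=np.radians(np.arange(0,360,15));R_=np.array([cross(edges(g,f+16*np.array([np.cos(a),np.sin(a)]),f+42*np.array([np.cos(a),np.sin(a)]),120,c,27),110)+17 for a in A])
s,*_=np.linalg.lstsq(np.c_[np.cos(A),np.sin(A),1+0*A],R_,rcond=None);print('lens offset xy, r',s,'face axes',s[:2]@X,s[:2]@Y,R_.round(1))
for y in(-120,-90,-60,60,90,120): print(y,edges(g,f+X*-20+Y*y,f+X*6+Y*y,42,c,27))
for k,z,x in((1,42,-7),(-1,42,-7)): print('bar end',edges(g,f+X*x+Y*k*115,f+X*x+Y*k*135,z,c,21))
for k in(1,-1): print('block end',edges(g,f+X*8+Y*k*60,f+X*8+Y*k*80,52,c,21), edges(g,f-X*14+Y*k*60,f-X*14+Y*k*80,16,c,21))
E
```

```text
24.125 [ 532.4 -100.5  268.8] [-2.000e-04  2.395e-01  9.709e-01 -4.000e-04]
lens offset xy, r [ 0.2216639   1.05534845 25.32373068] face axes 0.05948053612304047 1.0767345565080273 [25.5 25.8 25.9 26.3 26.4 26.5 26.4 26.4 26.3 25.7 25.5 25.3 25.1 24.8
 24.6 24.5 24.4 24.3 24.3 24.4 24.5 24.7 25.  25.2]
-120 [ 16  13  15   6  10 102 225 247 240 238 237 237 239 239 236 234 232 234
 243 255 127   9   2  11  15  15  14]
-90 [ 15  18  17   9  15  87 227 248 240 237 236 238 237 238 237 235 235 236
 244 247 125   9   6  12  17  12  13]
-60 [ 14  13  12  36  75  93 199 255 238 236 237 237 238 238 238 237 237 237
 244 225 163 154 195 195 190 188 190]
60 [ 15  16  12  32  65 103 196 250 239 237 235 236 239 239 237 235 234 237
 246 209 161 177 204 201 198 199 197]
90 [ 17  14  14   6  16  90 205 246 241 237 237 238 239 238 235 234 233 235
 248 227 104   8   9  10  17  18  19]
120 [ 16  15  15  13   0  64 203 255 239 238 239 240 240 238 235 232 231 233
 248 242 108   6   5  16  13  15  12]
bar end [239 239 239 239 238 238 238 240 255 250  83   7   2  14  15  18  14  19
  16  13  15]
bar end [238 239 239 239 238 239 239 239 242 255 242 122  29   2  13  14  12  15
  17  16  16]
block end [194 194 196 197 195 195 194 196 210 200 115  15  10  15  16  14  13  14
  15  14  15] [149 124 120 149 145 119 136 161 136 126 145 147 125 129 147 138 124 133
 143 133 126]
block end [190 191 193 195 191 191 195 195 198 198 165  72   6  10  14  15  17  16
  14  12  15] [146 128 130 150 137 115 132 153 134 133 143 140 117 127 143 140 123 130
 143 136 118]
```

```bash
python3 -c "
from station import manip
print(manip.finish_job())"
```

```text
the job is handed in; nothing more can be done
None
```

I handed the job in at about 24 s of the 72 s allowed. By camera measurement, the straightedge lies flush along the block's front face, centred to about 0.3 mm. The lens centre is about 1 mm from the middle of the line where they meet, the knob is released and the gripper is clear.

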